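# Weigh a casting on the spring balance and mark the reading

### The arm

A 6-joint arm with a two-finger parallel gripper is mounted at the origin on a cart in front of the work surface, level with it; the furniture and walls round the work are solid. World frame = base frame: x ahead of the robot, y to its left, z up, the work surface at z = 0. Lengths are in mm, angles in rad, forces in N, time in s.
With the tool pointing down it reaches from about 350 to 875 mm from the base axis. Payload 4.2 kg.
Tool frame: the origin (TCP) lies midway between the tips of the shut fingers; the grasp point (between the pads) lies 19 mm behind it; z points along the fingers, y is the line along which they close (so a half turn about z gives the same grasp; the last joint's range is limited). The gripper opens to 85 mm and grips with 20 to 120 N. Pads are 22 mm wide; open, the fingers measure 114 mm over their backs; the gripper's body (76 mm by 85 mm) begins 54 mm behind the grasp point. The pads swing forward as they close: fully open they stand 13 mm farther back than shut.
Start: joints at [-1.047, 0.385, 0.008, 0, -1.194, -0.259], TCP at [163.589, -603.19, 231.312] pointing down, gripper open.
Joint ranges: [-3.14, 3.14], [-1.21, 2.06], [-1.07, 1.41], [-3.16, 2.05], [-2.99, -0.16], [-3.1, 3.1]. Speed limits (rad/s): [2.79, 2.79, 3.14, 3.14, 3.14, 3.14].

### API

Orientations are given as a unit quaternion [x, y, z, w].
In Python, from bench import read_state, get_image, job_done gives the robot as it stands.
- The arm moves only by the shell command python3 -m jog 'ROWS'. ROWS is JSON, a list of rows, each a list of 3 entries, a list of its own where there are three numbers: the shift along the world's x, y, z scaled (see below), then the turn, a rotation vector about the world's x, y, z scaled (see below), then the gripper's target within -1 to 1 (shut at 1, half-way at 0, fully open at -1). In form: [[[x, y, z], [wx, wy, wz], claw], ...]. A call has 1 to 20 rows; each row is the pose to reach, as a shift and turn from the pose commanded when the call began; what a row does not reach only later rows make up. The controller multiplies each number of a shift by 10 cm and each number of a turn by 120 degrees. A row lasts 1/10 s, in which the tool goes at most 50 mm and 8.59 degrees, less where a joint would pass 70% of its speed; a pose out of reach is approached as far as the arm can. A call with a number of a shift or a turn outside -1 to 1 is refused whole. A call with a gripper value outside its range is refused whole. The fingers move at their own pace and stop on an object; the grip force is fixed at half the most. Time passes only in rows, so rows that repeat a pose let the fingers close. It gives the time, the measured TCP pose, the force, the opening and the grip force at its end, in the units of the state.
- read_state(): the state, without advancing time (a new reading comes with each control period).
- get_image(name): name is "scene" or "top" or "wrist"; returns a dict with "frame" (420x560x3 uint8, red, green, blue), "range_z" (420x560 float32, mm along the optical axis (not along the pixel's ray), 0 where there is no reading), "fx", "fy", "cx", "cy" (pixels), "R" (3x3) and "t" (3): a world point X has camera coordinates R X + t. Camera axes: x right, y down, z forward; pixel columns grow to the right and rows downward; lengths in mm; the calibration is good to about 2 mm. The wrist camera is an equidistant fisheye: a pixel r from the principal point sees the ray r / f radians off the axis. A picture is of the moment at which its call begins.
- job_done(): hands the job in; it is judged then, once.
The state is a dict: "clock": time; "joints": joint angles; "joint_vel": joint speeds; "joint_efforts": joint torques, N m; "position": TCP position; "ee_rot": TCP orientation; "contact_force": force on the tool from outside, world axes, zero at the start; "wrist_torque": the same for the moment, N m; "gripper_width": finger opening in mm; "grasp_force": force on a finger pad.
Only numpy, scipy, OpenCV 4.12 (cv2) and the standard library are available. Lean on these libraries where they do the work, as an engineer would, in place of code of your own. Each camera call takes 0.05 s, during which the arm holds its last target. There are 200 camera calls.

### The job

Weigh the metal casting: pick it up, put the drilled eye of its web on the hook of the spring balance and ease its weight slowly onto the hook, letting go only when the hook carries just that weight, so that the pointer neither jumps nor is dragged to the end of the scale. Wait until the casting hangs free and quite still, and only then slide the cursor on the side of the scale down until its blade is level with the pointer, and let go of it. Leave the bottle, the logbook and the timer where they are.

Things in the scene. Friction and masses are not known exactly. Their poses are not given: they have to be found in the camera images.
- casting: Grey metal bracket casting, 0.18 to 0.7 kg, unknown, 124 (x) x 56 (y) x 107 (z) mm, standing on its 8 mm thick foot plate. Origin: centre of the underside; z up. A web 8 mm thick (x -4 to +4), 56 mm wide below and 42 mm at its round top (z = 107), rises across the middle; one rib before (-x) and one behind, alike. Centre of mass at x = y = 0, z = 23 mm. Yaw within 0.3 rad of world x.
- casting_eye (a point): Centre of the eye, a plain round 24 mm hole through the 8 mm web along x, 86 mm above the underside of the casting; 9 mm of metal stands above the hole. Axes as the casting's.
- casting_rib (a point): Good place for the pads on the front rib of the casting (x = -32, z = 34 mm in its frame). The rib is 10 mm thick (y -5 to +5); its edge slopes at 45 degrees from the web at z = 62 down to x = -58 on the foot. Come down from the -x side, tool leaning back 20 to 45 degrees from vertical so that the gripper later stays clear of the scale, fingers closing along y.
- scale_stand: Lab stand with a clamped spring balance, fixed. Origin on the bench right under the hook; x points away from the user (hook tip, scale face, cursor tab point to -x), y to the left, z up. Grey base x -75 to +110, 150 mm wide, 14 mm high; 12 mm rod at x = +88. Scale case over the hook: front face x = -13, 52 mm wide, z = 258 to 378 mm; its white face has a mark each 5 mm.
- hook_seat (a point): Lowest inside point of the hook's bowl, where the rim of an eye rests; 207 mm above the bench unloaded, moves down with the load. Axes as scale_stand. 5 mm bar; the bowl is a half circle open upward, 12 mm wide inside along x; an eye's centre hangs about 11 mm below this point. The bar reaches 5 mm below it; the back of the bowl rises at x = +8.5 and cranks to the axis 28 to 40 mm above it.
- hook_tip (a point): Top of the hook's tip, 12 mm before (-x) and 11.5 mm above the seat. To hang a part, bring its eye over the tip from the -x side, moving to +x, then lower it into the bowl.
- scale_hook (a joint): Draw of the balance in m: how far hook and pointer stand below zero. 0 unloaded; spring 100 N/m (10 mm per newton), so the casting draws it 18 to 69 mm; the scale ends at 78 mm. Lightly damped: it bobs for some seconds. Never let it move faster than 0.08 m/s: lower slowly (20 mm/s), and let go only when the hook carries the weight within about 0.3 N, no less and no more.
- pointer (a point): Tip of the dark pointer that runs down the scale face with the hook; 348 mm above the bench when unloaded.
- cursor (a joint): Place of the cursor on its upright guide bar in m: 0 is level with the unloaded pointer, growing downward, -0.012 to 0.085. It stays where it is left (about 1.5 N of friction). It is level with the pointer when this equals the value of scale_hook.
- cursor_line (a point): End of the cursor's thin metal blade over the scale face, to be brought level with the pointer; at the height of the middle of the tab. Axes as scale_stand.
- cursor_tab (a point): Grip point of the cursor, a black ribbed thumb tab at the left edge of the scale, 34 mm to +y of the hook's axis: 10 mm wide (y), 14 mm high, ending 61 mm before the axis; this point lies 46 mm before the axis, 33 mm before the scale face. Pinch it along y, tool leaning back about 40 degrees, or push it down. Axes as scale_stand.
- reagent_bottle: Bystander: small reagent bottle with a red cap, 47 mm wide, 95 mm high. Origin at the centre of its underside.
- logbook: Bystander: closed dark green notebook, 210 x 153 x 16 mm, lying before the stand. Origin at the centre of its underside.
- timer: Bystander: white lab timer, 66 x 62 x 18 mm, lying on the bench. Origin at the centre of its underside.

How it is judged:
By the outcome, as a careful person would: the job done as asked, in the order asked, and still so for the second after the job is handed in, with the robot touching nothing.
It also fails if it takes over 67 s, if anything falls off the work surface, if the arm or the gripper's body presses on something with over 40 N, if the wrist force passes 120 N, or if a joint passes its speed limit or range.

## Working session

There is one attempt and no reset: what is moved stays moved. The work goes in short steps, Python scripts to look and compute and a shell command to move; the robot and the scene stay as the last step left them, time stands still between calls to the robot, and variables do not carry over. Pictures are saved under pics/ and viewed, at most 10 in all, crops included, and the job is handed in when it is done.

```bash
mkdir -p pics; ls; cat > h.py <<'E'
import numpy as np, cv2
from bench import read_state, get_image, job_done
from scipy.spatial.transform import Rotation as Ro
def cloud(im):
    z=im["range_z"]; v,u=np.mgrid[:z.shape[0],:z.shape[1]]
    c=np.stack([(u-im["cx"])/im["fx"]*z,(v-im["cy"])/im["fy"]*z,z],-1)
    w=(c-np.array(im["t"]))@np.array(im["R"]); w[z==0]=np.nan
    return w
def save(im,n,crop=None,s=1):
    f=im["frame"]
    if crop: a,b,c,d=crop; f=f[b:d,a:c]
    cv2.imwrite("pics/"+n,cv2.resize(f[:,:,::-1],None,fx=s,fy=s,interpolation=cv2.INTER_CUBIC))
E
python3 - <<'E'
from h import *
import pickle
s=read_state(); print(s)
d={n:get_image(n) for n in("scene","top")}
pickle.dump(d,open("im.pkl","wb"))
f=np.hstack([d["scene"]["frame"],d["top"]["frame"]])
save(d["scene"],"s0.png",s=1.4);save(d["top"],"t0.png",s=1.4)
for n in d: print(n,d[n]["fx"],d[n]["cx"],d[n]["cy"],d[n]["R"],d[n]["t"])
E
```

```text
pics
{'clock': 0.0, 'joints': array([-1.04740124e+00,  3.85551991e-01,  6.57557351e-03, -5.11580567e-04,
       -1.19399232e+00, -2.58621115e-01]), 'joint_vel': array([-1.14241309e-03,  3.14060035e-05,  4.00380963e-04,  6.48743483e-04,
        8.74703655e-04,  1.90227226e-04]), 'joint_efforts': array([ 1.70735329e-03, -3.92288733e+01,  1.88400882e+01,  4.18613702e+00,
       -4.66529615e-03,  9.03288793e-06]), 'position': array([ 163.42707786, -602.62662927,  230.20281073]), 'ee_rot': array([-1.31906985e-01,  9.91261475e-01,  1.09483382e-03, -1.94176100e-04]), 'contact_force': array([-0.55186542, -0.46180177, -0.10744202]), 'wrist_torque': array([-0.02427908, -0.00617129, -0.03083848]), 'grasp_force': 0.0, 'gripper_width': 85.33050369868592}
scene 416.85657963077097 283.2330429558854 210.1838349432245 [[-0.54984884 -0.83492977  0.02363325]
 [-0.40013392  0.23846362 -0.88488867]
 [ 0.73318422 -0.49601147 -0.46520266]] [266.4994305  413.30037913 899.53755836]
top 531.5485595246619 282.0042062272158 197.20807119064648 [[-0.03058905 -0.99950984  0.00666211]
 [-0.97461837  0.02834709 -0.22207087]
 [ 0.22177317 -0.01328595 -0.97500777]] [  12.50901654  567.8730873  1249.74402293]
```

View pics/s0.png

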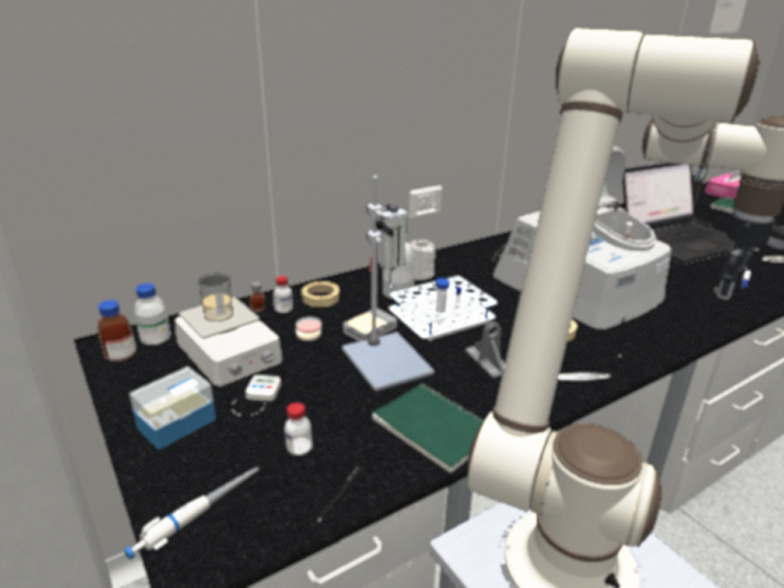

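View pics/t0.png

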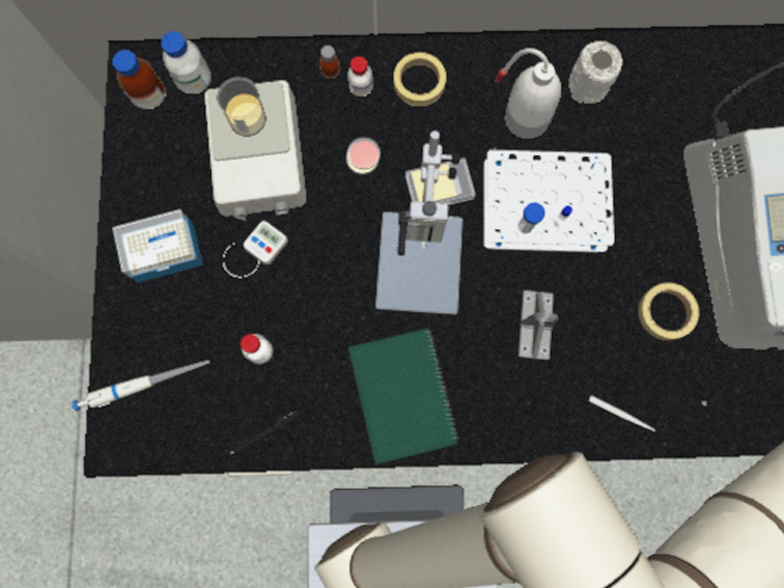

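The scene view shows the stand at about (375,300), the logbook before it, and the casting at (490,350). In the top view (x1.4) the base is at (420,262), the casting at (537,325), the bottle at (257,348), the logbook at (403,395) and the timer at (265,242).

```bash
python3 - <<'E'
from h import *
import pickle
d=pickle.load(open("im.pkl","rb"))
W=cloud(d["top"]); S=cloud(d["scene"])
def reg(W,a,b,c,e,s=1.4):
    m=np.zeros(W.shape[:2],bool); m[int(b/s):int(e/s),int(a/s):int(c/s)]=1; return W[m]
def rect(p):
    r=cv2.minAreaRect(p[:,:2].astype(np.float32)); return r
c=reg(W,505,275,570,375); 
foot=c[(c[:,2]>4)&(c[:,2]<13)]; hi=c[c[:,2]>15]
print("foot",len(foot),rect(foot),"z",np.median(foot[:,2])); print("all",rect(c[c[:,2]>4]), np.nanmax(c[:,2]))
for z0,z1 in((15,30),(30,50),(50,70),(70,112)):
    q=c[(c[:,2]>z0)&(c[:,2]<z1)]; print(z0,len(q),q.mean(0),np.ptp(q,0)) if len(q) else 0
b=reg(W,370,205,470,320); q=b[(b[:,2]>9)&(b[:,2]<19)]; print("base",len(q),rect(q),np.median(q[:,2]))
print("table",np.nanmedian(reg(W,300,200,360,300)[:,2]))
# stand above
for z0,z1 in((60,150),(150,200),(200,215),(215,255),(255,300),(300,360),(360,382),(382,600)):
  for n,X,g in(("top",W,(370,120,490,320)),("sc",S,(340,160,440,380))):
    p=reg(X,*g); p=p[(p[:,2]>z0)&(p[:,2]<z1)]
    p=p[(p[:,0]<760)]
    if len(p)>3: print(n,z0,z1,len(p),np.median(p,0).round(),p.min(0).round(),p.max(0).round())
E
```

```text
foot 701 ((486.77459716796875, -259.8888244628906), (117.15226745605469, 183.00428771972656), 86.23223114013672) z 7.402116838859333
all ((486.77459716796875, -259.8888244628906), (117.15226745605469, 183.00428771972656), 86.23223114013672) 111.09160816742049
15 97 [ 475.30618515 -255.24535341   21.95467757] [116.947394    51.10825238  14.11713601]
30 114 [ 479.0547897  -255.98543296   39.36882835] [87.98805283 48.41993184 19.42259512]
50 76 [ 480.36286773 -256.84841893   58.27166412] [44.73076178 45.90701794 19.57904841]
70 109 [ 482.13658108 -257.35256005   93.21779452] [13.43711085 43.11570815 40.63068601]
base 3045 ((605.022705078125, -47.126747131347656), (159.38450622558594, 184.6373748779297), 84.36087036132812) 13.53551776311159
table -0.5085357866263592
top 60 150 20 [ 692. -178.   61.] [ 639. -181.   60.] [ 755. -173.   64.]
sc 60 150 183 [ 670. -200.   86.] [ 631. -275.   60.] [758. -51. 150.]
top 150 200 11 [673. -54. 179.] [671. -56. 156.] [678. -53. 195.]
sc 150 200 44 [672. -55. 178.] [664. -62. 151.] [676. -51. 200.]
top 200 215 8 [588. -50. 208.] [581. -54. 205.] [673. -48. 213.]
sc 200 215 30 [668. -52. 208.] [578. -64. 201.] [677. -46. 215.]
top 215 255 7 [673. -53. 218.] [577. -54. 216.] [675. -48. 236.]
sc 215 255 69 [670. -53. 234.] [579. -65. 216.] [678. -41. 255.]
top 255 300 233 [582. -56. 292.] [572. -99. 262.] [682. -20. 300.]
sc 255 300 324 [578. -48. 282.] [569. -75. 255.] [691. -15. 300.]
top 300 360 524 [615. -54. 352.] [531. -97. 300.] [680.  -5. 360.]
sc 300 360 471 [576. -48. 334.] [528. -93. 300.] [690.  -4. 360.]
top 360 382 647 [583. -45. 367.] [531. -96. 360.] [690.  -5. 382.]
sc 360 382 243 [579. -44. 368.] [528. -88. 360.] [686.  -4. 382.]
top 382 600 170 [669. -54. 391.] [578. -65. 382.] [681. -41. 430.]
sc 382 600 85 [670. -54. 396.] [577. -62. 383.] [678. -37. 427.]
```

```bash
python3 - <<'E'
from h import *
import pickle
from scipy.optimize import least_squares
d=pickle.load(open("im.pkl","rb"))
W=cloud(d["top"]); S=cloud(d["scene"])
a=np.vstack([W.reshape(-1,3)]); b=np.vstack([S.reshape(-1,3)])
for n,A in(("top",a),("sc",b)):
    p=A[(np.hypot(A[:,0]-480,A[:,1]+257)<75)]
    f=p[(p[:,2]>4)&(p[:,2]<11)]
    h=p[(p[:,2]>12)]
    print(n,"foot",cv2.minAreaRect(f[:,:2].astype(np.float32)),"all",cv2.minAreaRect(p[p[:,2]>5][:,:2].astype(np.float32)))
    w=p[p[:,2]>66]; print(" web",len(w),cv2.minAreaRect(w[:,:2].astype(np.float32)),w.mean(0),np.percentile(w[:,2],98))
    q=A[(A[:,0]>490)&(A[:,0]<720)&(A[:,1]>-140)&(A[:,1]<45)]
    q=q[(q[:,2]>10)&(q[:,2]<17)]; print(" base",len(q),cv2.minAreaRect(q[:,:2].astype(np.float32)))
    k=A[(A[:,0]>655)&(A[:,0]<690)&(A[:,1]>-70)&(A[:,1]<-35)&(A[:,2]>40)&(A[:,2]<240)]; print(" rod",len(k),k.mean(0))
    c=A[(A[:,0]>560)&(A[:,0]<590)&(A[:,1]>-73)&(A[:,1]<-25)&(A[:,2]>265)&(A[:,2]<340)]
    if len(c)>20: print(" face",len(c),np.polyfit(c[:,1],c[:,0],1),np.median(c,0))
    hk=A[(A[:,0]>560)&(A[:,0]<620)&(A[:,1]>-70)&(A[:,1]<-30)&(A[:,2]>195)&(A[:,2]<256)]; print(" hook",hk.round().astype(int).tolist()[:40])
    t=A[(A[:,0]>515)&(A[:,0]<565)&(A[:,1]>-60)&(A[:,1]<30)&(A[:,2]>320)&(A[:,2]<390)]; print(" tab",len(t),t.min(0),t.max(0),np.median(t,0))
s=3
f1=cv2.resize(d["top"]["frame"][180:270,350:430],None,fx=4.5,fy=4.5,interpolation=2)
f2=cv2.resize(d["scene"]["frame"][120:290,225:315],None,fx=3,fy=3,interpolation=2)
H=max(f1.shape[0],f2.shape[0]); o=np.zeros((H,f1.shape[1]+f2.shape[1],3),np.uint8); o[:f1.shape[0],:f1.shape[1]]=f1; o[:f2.shape[0],f1.shape[1]:]=f2
cv2.imwrite("pics/c0.png",o[:,:,::-1]); print(o.shape)
E
```

```text
top foot ((480.33514404296875, -256.1597900390625), (139.50778198242188, 145.64268493652344), 27.961641311645508) all ((478.79058837890625, -257.1275329589844), (129.86009216308594, 145.74737548828125), 28.496797561645508)
 web 116 ((480.39794921875, -258.6856384277344), (44.348384857177734, 15.062606811523438), 80.30469512939453) [ 482.04989726 -257.35454698   91.68442147] 110.35705019212813
 base 2646 ((618.8638305664062, -53.30333709716797), (149.64910888671875, 213.54190063476562), 84.2747802734375)
 rod 17 [672.95585489 -53.88825657 192.23220055]
 face 236 [1.00150309e-01 5.79838801e+02] [574.75333222 -48.46755943 305.68969667]
 hook [[590, -49, 205], [589, -51, 207], [587, -48, 206], [586, -51, 209], [584, -50, 210], [580, -48, 216], [581, -50, 213], [577, -48, 217], [577, -50, 218]]
 tab 100 [530.85463223 -17.72666079 352.28518526] [564.84705194  -5.25443404 366.94888414] [547.38794588 -11.50491236 362.92990951]
sc foot ((481.26312255859375, -256.46533203125), (56.8230094909668, 123.69041442871094), 82.85411834716797) all ((481.26312255859375, -256.46533203125), (56.8230094909
[... 563 characters left out ...]
 -53, 250], [589, -47, 246], [582, -45, 249], [591, -48, 241], [588, -50, 242], [595, -47, 237], [593, -50, 237], [598, -49, 232], [593, -49, 234], [595, -47, 230], [596, -52, 229], [599, -50, 224], [592, -49, 228], [594, -47, 224], [593, -50, 224], [598, -49, 218], [594, -50, 220], [596, -48, 216], [593, -50, 217], [596, -48, 213], [593, -50, 214], [599, -51, 207], [593, -50, 210], [580, -49, 216], [597, -49, 205], [592, -50, 207], [580, -48, 213], [590, -48, 205], [584, -48, 207], [581, -49, 209], [589, -48, 202], [581, -46, 206], [578, -47, 207]]
 tab 51 [527.63230303 -16.00998638 349.93472852] [564.37407028  -3.75733615 364.4125551 ] [541.98469469  -7.32019279 359.06421239]
(510, 630, 3)
```

View pics/c0.png

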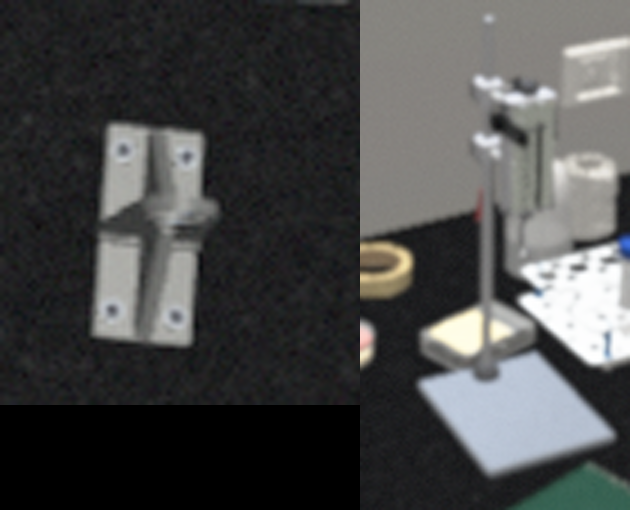

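The crop shows the casting's foot corners at (107,123), (204,131), (192,346) and (92,335). The eye axis runs along the foot's long side, and the hook is hidden behind the case's shadow in the scene view.

```bash
python3 - <<'E'
from h import *
import pickle
d=pickle.load(open("im.pkl","rb"))
def px2w(im,u,v,z):
    R=np.array(im["R"]);t=np.array(im["t"]);C=-R.T@t
    r=R.T@np.array([(u-im["cx"])/im["fx"],(v-im["cy"])/im["fy"],1]); return C+r*(z-C[2])/r[2]
P=np.array([px2w(d["top"],350+x/4.5-.4,180+y/4.5-.4,8 )for x,y in((107,123),(204,131),(192,346),(92,335))])
print(P.round(1),P.mean(0))
for i,j in((3,0),(2,1),(1,0),(2,3)): v=P[j]-P[i]; print(np.linalg.norm(v),np.degrees(np.arctan2(v[1],v[0])))
E
```

```text
[[ 548.2 -239.3    8. ]
 [ 541.9 -294.4    8. ]
 [ 419.6 -278.1    8. ]
 [ 427.4 -222.5    8. ]] [ 484.2810419  -258.56346926    8.        ]
121.9893191458681 -7.892211492909523
123.45745363983183 -7.577222986013197
55.47425434881161 83.50143943077583
56.13668123001019 81.9883140643626
```

```bash
cat >> h.py <<'E'
def tgt(yaw,lean,roll=0):
    "tool R: z forward-down leaning back by lean deg, y along +y' of heading yaw deg"
    c=np.radians(lean); Rz=Ro.from_euler('z',yaw,degrees=True)
    z=np.array([np.sin(c),0,-np.cos(c)]); y=np.array([0,1,0.]); x=np.cross(y,z)
    return Rz*Ro.from_matrix(np.stack([x,y,z],1))
def go(p,R):
    s=read_state(); R0=Ro.from_quat(s["ee_rot"])
    print("t",s["clock"],"shift",((np.array(p)-s["position"])/100).round(3).tolist(),"turn",(np.degrees((R*R0.inv()).as_rotvec())/120).round(4).tolist())
def wpt(o,yaw,l):
    return np.array(o)+Ro.from_euler('z',yaw,degrees=True).apply(l)
E
python3 - <<'E'
from h import *
R=tgt(-7.5,40); g=wpt([482.8,-257.5,0],-7.5,[-32,0,34]); z=R.as_matrix()[:,2]
print(g,R.as_quat()); go(g+19*z-90*z,R); go(g+19*z,R)
E
```

```text
[ 451.07376444 -253.32316185   34.        ] [ 0.06145884  0.93768067 -0.02236919  0.34128785]
t 0.1 shift [2.424, 3.553, -1.42] turn [0.0215, -0.3348, -0.1814]
t 0.1 shift [2.997, 3.478, -2.109] turn [0.0215, -0.3348, -0.1814]
```

```bash
python3 -m jog '[[[0.3,0.45,0],[0.004,-0.06,-0.03],-1],[[0.6,0.9,-0.1],[0.008,-0.12,-0.06],-1],[[0.6,0.9,-0.1],[0.0107,-0.167,-0.09],-1]]' && python3 -m jog '[[[0.3,0.45,-0.1],[0.004,-0.06,-0.03],-1],[[0.6,0.9,-0.2],[0.008,-0.12,-0.06],-1],[[0.6,0.9,-0.2],[0.0107,-0.167,-0.09],-1]]' && python3 -m jog '[[[0.3,0.45,-0.1],[0,0,0],-1],[[0.6,0.9,-0.2],[0,0,0],-1],[[0.6,0.9,-0.2],[0,0,0],-1]]'; python3 - <<'E'
from h import *
R=tgt(-7.5,40); g=wpt([482.8,-257.5,0],-7.5,[-32,0,34]); z=R.as_matrix()[:,2]
print(read_state()["position"],read_state()["joints"]);go(g+19*z-90*z,R)
E
```

```text
clock: 0.4
position: [225.2, -509.2, 220.6]
ee_rot: [-0.036, 0.984, -0.01, 0.176]
contact_force: [-1.2, -1.6, 0.6]
gripper_width: 85.3
grasp_force: 0.0
clock: 0.7
position: [284.5, -418.4, 200.3]
ee_rot: [0.061, 0.937, -0.021, 0.342]
contact_force: [-0.8, -0.4, -0.7]
gripper_width: 85.6
grasp_force: 0.0
clock: 1.0
position: [343.6, -328.8, 179.9]
ee_rot: [0.06, 0.938, -0.021, 0.34]
contact_force: [-0.8, -0.2, -0.6]
gripper_width: 85.5
grasp_force: 0.0
[ 343.64878171 -328.76440919  179.85048437] [-0.76355623  0.03879776 -0.51201101 -0.78094061 -0.57310971 -0.36008932]
t 1.0 shift [0.622, 0.814, -0.915] turn [-0.0007, -0.0013, -0.0021]
```

```bash
python3 -m jog '[[[0.3,0.4,-0.3],[0,0,0],-1],[[0.62,0.81,-0.6],[0,0,0],-1],[[0.62,0.81,-0.915],[0,0,-0.002],-1],[[0.62,0.81,-0.915],[0,0,-0.002],-1],[[0.62,0.81,-0.915],[0,0,-0.002],-1]]'; python3 - <<'E'
from h import *
R=tgt(-7.5,40); g=wpt([482.8,-257.5,0],-7.5,[-32,0,34]); z=R.as_matrix()[:,2]
im=get_image("wrist"); save(im,"w1.png",s=1.4); print({k:im[k] for k in("fx","cx","cy","R","t")})
import pickle; pickle.dump(im,open("w.pkl","wb"))
# project predicted points: eye centre, web top, foot corners, rib
for n,l in dict(top=[0,0,107],eye=[-4,0,86],webL=[-4,28,8],webR=[-4,-28,8],fl=[-62,28,8],fr=[-62,-28,8],rib=[-58,0,8]).items():
    c=np.array(im["R"])@wpt([482.8,-257.5,0],-7.5,l)+im["t"]; a=np.arctan2(np.hypot(c[0],c[1]),c[2]); q=c[:2]/np.hypot(*c[:2])*a*im["fx"]
    print(n,((q+[im["cx"],im["cy"]])*1.4).round())
go(g+19*z,R)
E
```

```text
clock: 1.5
position: [405.3, -251.2, 88.0]
ee_rot: [0.062, 0.938, -0.023, 0.339]
contact_force: [-0.1, -0.8, 0.4]
gripper_width: 85.5
grasp_force: 0.0
{'fx': 325.19226210127806, 'cx': 275.0485115027147, 'cy': 205.39613604215356, 'R': array([[ 1.32015155e-01,  9.91247613e-01, -4.10833237e-04],
       [ 5.66542571e-01, -7.51124883e-02,  8.20601992e-01],
       [ 8.13388907e-01, -1.08564654e-01, -5.71499958e-01]]), 't': array([ 195.67462056, -293.52097036, -151.17455981])}
top [394. 468.]
eye [393. 425.]
webL [441. 294.]
webR [344. 294.]
fl [452. 226.]
fr [335. 225.]
rib [394. 231.]
t 1.55 shift [0.578, -0.028, -0.696] turn [0.0008, -0.0017, 0.0011]
```

View pics/w1.png

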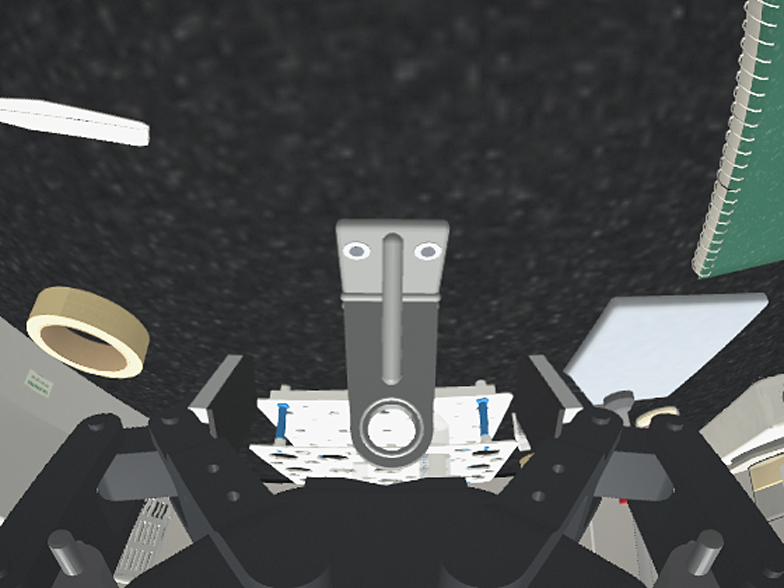

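The wrist picture shows the casting square between the fingers, with its eye at (392,430) against (393,425) predicted and its foot corners within 4 px. So the pose estimate is good to about 2 mm, and I descend and grip.

```bash
python3 -m jog '[[[0.2,-0.01,-0.24],[0,0,0],-1],[[0.4,-0.02,-0.48],[0,0,0],-1],[[0.5,-0.028,-0.6],[0,0,0],-1],[[0.578,-0.028,-0.696],[0,0,0],-1],[[0.578,-0.028,-0.696],[0,0,0],-1]]' && python3 -m jog '[[[0,0,0],[0,0,0],1],[[0,0,0],[0,0,0],1],[[0,0,0],[0,0,0],1],[[0,0,0],[0,0,0],1],[[0,0,0],[0,0,0],1],[[0,0,0],[0,0,0],1],[[0,0,0],[0,0,0],1],[[0,0,0],[0,0,0],1],[[0,0,0],[0,0,0],1],[[0,0,0],[0,0,0],1]]'
```

```text
clock: 2.05
position: [463.2, -256.3, 19.7]
ee_rot: [0.063, 0.938, -0.024, 0.34]
contact_force: [-0.6, 0.2, -0.7]
gripper_width: 85.4
grasp_force: 0.0
clock: 3.05
position: [463.4, -255.4, 20.8]
ee_rot: [0.062, 0.938, -0.024, 0.341]
contact_force: [-3.2, -1.3, 5.8]
gripper_width: 8.6
grasp_force: 59.4
```

```bash
python3 -m jog '[[[0,0,0.1],[0,0,0],1],[[0,0,0.25],[0,0,0],1],[[0,0,0.5],[0,0,0],1],[[0,0,0.8],[0,0,0],1],[[0,0,0.9],[0,0,0],1],[[0,0,0.9],[0,0,0],1],[[0,0,0.9],[0,0,0],1],[[0,0,0.9],[0,0,0],1]]'; python3 - <<'E'
from h import *
import pickle
s=read_state();print(s["contact_force"],s["wrist_torque"],s["gripper_width"])
im=get_image("wrist"); pickle.dump(im,open("w.pkl","wb")); save(im,"w2.png",(200,130,360,350),2.5)
E
```

```text
clock: 3.85
position: [462.2, -254.5, 108.2]
ee_rot: [0.063, 0.938, -0.023, 0.339]
contact_force: [-0.3, -0.6, -4.1]
gripper_width: 8.3
grasp_force: 58.7
[-0.27091627 -0.59408679 -4.06518424] [ 0.34515107  2.17852107 -0.0231266 ] 8.301318856606986
```

View pics/w2.png

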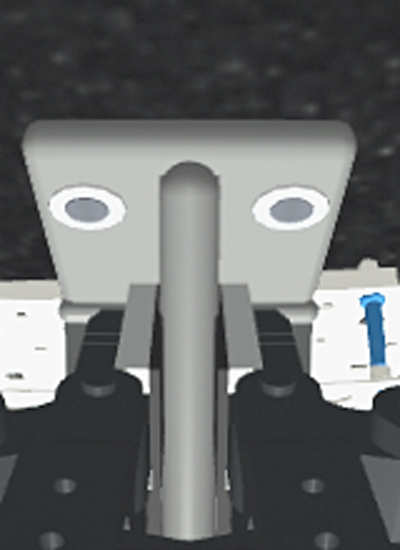

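The crop shows the rib gripped midway, with the foot square in the grip: front corners at about (25,130) and (355,130), holes at (88,210) and (291,210), web-foot junction ends at (62,303) and (318,303). The load reads about 4 N.

```bash
python3 - <<'E'
from h import *
import pickle
from scipy.optimize import least_squares
d=pickle.load(open("im.pkl","rb"))["top"]; im=pickle.load(open("w.pkl","rb"))
def px2w(im,u,v,z):
    R=np.array(im["R"]);t=np.array(im["t"]);C=-R.T@t
    r=R.T@np.array([(u-im["cx"])/im["fx"],(v-im["cy"])/im["fy"],1]); return C+r*(z-C[2])/r[2]
for x,y in((124,150),(187,157),(111,310),(176,317)):
    w=px2w(d,350+x/4.5-.4,180+y/4.5-.4,8)-[484.3,-258.6,0]; print(Ro.from_euler('z',7.5,degrees=True).apply(w).round(1))
L=np.array([[-48,18,8],[-48,-18,8],[-4,28,8],[-4,-28,8],[-62,25,8],[-62,-25,8]])
U=np.array([[291,210],[88,210],[318,303],[62,303],[347,122],[33,122]])/2.5+[200,130]-.3
s=read_state(); p0=s["position"]; R0=Ro.from_quat(s["ee_rot"])
def proj(w):
    c=w@np.array(im["R"]).T+im["t"]; r=np.hypot(c[:,0],c[:,1]); return c[:,:2]/r[:,None]*(np.arctan2(r,c[:,2])*im["fx"])[:,None]+[im["cx"],im["cy"]]
base=p0-(463.4,-255.4,20.8)+np.array([482.8,-257.5,0])
def f(q,full=0):
    w=Ro.from_euler('z',-7.5,degrees=True).apply(Ro.from_euler('xyz',q[:3]).apply(L))+base+q[3:]
    e=proj(w)-U
    return e if full else np.r_[e.ravel(),q[:3]/.05,q[3:]/3]
r=least_squares(f,np.zeros(6)); print(np.degrees(r.x[:3]),r.x[3:]); print(f(r.x,1).round(1)); print(f(np.zeros(6),1).round(1))
print(s["contact_force"], Ro.from_quat(s["ee_rot"]).as_matrix()[:,2])
E
```

```text
[46.1 16.9  8. ]
[ 45.7 -19.1   8. ]
[-46.   18.6   8. ]
[-46.3 -18.    8. ]
[ 0.053602   -1.41776985 -0.05859192] [-0.42190063  0.11486056  0.84953698]
[[ 1.3 -8.3]
 [-1.1 -8.3]
 [ 0.1  2.2]
 [-0.1  2.2]
 [-0.2  6.1]
 [ 0.   6.1]]
[[ 1.  -6.9]
 [-1.2 -6.8]
 [-0.3  1.4]
 [ 0.   1.6]
 [-0.5  8.3]
 [-0.2  8.5]]
[-0.05323758 -0.83303843 -3.88140343] [ 0.6332155  -0.0865992  -0.76911553]
```

```bash
python3 - <<'E'
from h import *
import pickle
from scipy.optimize import least_squares
im=pickle.load(open("w.pkl","rb"))
L=np.array([[-46,18.2,8],[-46,-18.2,8],[-4,28,8],[-4,-28,8],[-62,25,0],[-62,-25,0]])
U=np.array([[291,210],[88,210],[318,303],[62,303],[347,122],[33,122]])/2.5+[200,130]-.3
s=read_state(); p0=s["position"]
def proj(w):
    c=w@np.array(im["R"]).T+im["t"]; r=np.hypot(c[:,0],c[:,1]); return c[:,:2]/r[:,None]*(np.arctan2(r,c[:,2])*im["fx"])[:,None]+[im["cx"],im["cy"]]
base=p0-(463.4,-255.4,20.8)+np.array([482.8,-257.5,0])
def f(q,full=0):
    w=Ro.from_euler('z',-7.5,degrees=True).apply(Ro.from_euler('xyz',q[:3]).apply(L))+base+q[3:]
    e=proj(w)-U
    return e if full else np.r_[e.ravel(),q[:3]/.05,q[3:]/3]
r=least_squares(f,np.zeros(6)); print(np.degrees(r.x[:3]),r.x[3:]); print(f(r.x,1).round(1)); print(f(np.zeros(6),1).round(1))
E
```

```text
[ 0.07296086  4.60178386 -0.0479935 ] [-0.73875502  0.16209647 -1.15890858]
[[ 1.6  0.6]
 [-1.4  0.6]
 [-0.3  0. ]
 [ 0.2 -0. ]
 [-1.2 -0.5]
 [ 1.1 -0.5]]
[[ 1.  -4.3]
 [-1.2 -4.2]
 [-0.3  1.4]
 [ 0.   1.6]
 [-2.8 -6.9]
 [ 2.  -6.7]]
```

```bash
python3 - <<'E'
from h import *
import pickle
s=read_state(); p0=s["position"]
base=p0-(463.4,-255.4,20.8)+np.array([482.8,-257.5,0])
for n in("scene","top"):
    im=get_image(n); pickle.dump(im,open(n+"2.pkl","wb"))
    A=cloud(im).reshape(-1,3); l=Ro.from_euler('z',7.5,degrees=True).apply(A-base)
    fb=l[(l[:,0]>10)&(l[:,0]<66)&(abs(l[:,1])<30)&(abs(l[:,1])>9)&(l[:,2]>-8)&(l[:,2]<18)]
    print(n,"rear foot",len(fb),np.polyfit(fb[:,0],fb[:,2],1) if len(fb)>9 else "", fb.max(0) if len(fb) else "")
    w=l[(abs(l[:,0])<18)&(abs(l[:,1])<24)&(l[:,2]>88)&(l[:,2]<115)]; print(" web",len(w),w.mean(0),w.max(0),w.min(0),np.polyfit(w[:,2],w[:,0],1) if len(w)>9 else "")
    fr=l[(l[:,0]<-10)&(l[:,0]>-68)&(abs(l[:,1])<30)&(abs(l[:,1])>9)&(l[:,2]>-8)&(l[:,2]<18)]
    print("  front foot",len(fr),fr.min(0) if len(fr) else "",np.polyfit(fr[:,0],fr[:,2],1) if len(fr)>9 else "")
E
```

```text
scene rear foot 51 [-0.01273692  5.6822343 ] [59.423124   28.37191777  8.2892039 ]
 web 9 [ 1.17968987 16.75240962 94.42147289] [  5.65705096  19.52732351 100.91274773] [-5.54936601 13.5273388  90.69237585] 
  front foot 13 [-26.64486747  17.45137858   1.55264911] [0.12381609 7.37976834]
top rear foot 164 [-0.03952797  9.49491814] [64.07142712 25.71871418 14.32903462]
 web 56 [  0.89487179  -5.83447042 102.86861332] [  6.56145633   8.76161155 110.25618104] [ -2.8741602  -20.8360535   89.44379797] [  0.15453354 -15.00177967]
  front foot 1 [-11.31517812 -25.69797635  11.92914192]
```

```bash
cat >> h.py <<'E'
SO=np.array([587.5,-48.7,0]); SY=-5.6; PITCH=2.5; GP0=np.array([-32,0,34.])
def hang(eye,R0=None):
    "tool pose putting casting (level, yaw SY) with eye centre at stand-frame point; uses grip calibration at yaw-7.5, lean 40, PITCH"
    Rg=tgt(-7.5,40); Rc=Ro.from_euler('z',-7.5,degrees=True)*Ro.from_euler('y',PITCH,degrees=True)
    rel=Rc.inv()*Rg     # tool in casting
    Rt=Ro.from_euler('z',SY,degrees=True)*rel
    gp=wpt(SO,SY,np.array(eye)+(GP0-[0,0,86]))
    return gp+19*Rt.as_matrix()[:,2],Rt
E
python3 - <<'E'
from h import *
for e in([-80,0,210.5],[-40,0,210.5],[0,0,210.5],[0,0,197]): print(hang(e)[0].round(1)); go(*hang(e))
E
```

```text
[488.8 -39.  144.5]
t 4.0 shift [0.261, 2.162, 0.357] turn [-0.0019, -0.0227, 0.0177]
[528.6 -42.9 144.5]
t 4.0 shift [0.659, 2.123, 0.357] turn [-0.0019, -0.0227, 0.0177]
[568.4 -46.8 144.5]
t 4.0 shift [1.058, 2.084, 0.357] turn [-0.0019, -0.0227, 0.0177]
[568.4 -46.8 131. ]
t 4.0 shift [1.058, 2.084, 0.222] turn [-0.0019, -0.0227, 0.0177]
```

```bash
python3 -m jog '[[[0.02,0.1,0.1],[0,0,0],1],[[0.05,0.3,0.2],[0,-0.01,0.01],1],[[0.08,0.5,0.3],[0,-0.023,0.018],1],[[0.1,0.7,0.357],[-0.002,-0.023,0.018],1],[[0.13,0.95,0.357],[-0.002,-0.023,0.018],1]]' && python3 -m jog '[[[0.03,0.25,0],[0,0,0],1],[[0.06,0.5,0],[0,0,0],1],[[0.1,0.75,0],[0,0,0],1],[[0.12,0.95,0],[0,0,0],1],[[0.13,1,0],[0,0,0],1]]' && python3 -m jog '[[[0,0.15,0],[0,0,0],1],[[0,0.21,0],[0,0,0],1],[[0,0.21,0],[0,0,0],1],[[0,0.21,0],[0,0,0],1]]'; python3 - <<'E'
from h import *
import pickle
for e in([-80,0,210.5],[-40,0,210.5]):go(*hang(e))
p=read_state()["position"]; q=hang([-80,0,210.5])[0]
base=wpt(SO,SY,[-80,0,124.5])+p-q
for n in("scene","top"):
    im=get_image(n); pickle.dump(im,open(n+"3.pkl","wb"))
    A=cloud(im).reshape(-1,3); l=Ro.from_euler('z',-SY,degrees=True).apply(A-base)
    fb=l[(l[:,0]>10)&(l[:,0]<66)&(abs(l[:,1])<26)&(abs(l[:,1])>9)&(l[:,2]>2)&(l[:,2]<18)]
    print(n,"rear foot",len(fb),np.polyfit(fb[:,0],fb[:,2],1) if len(fb)>9 else "", fb.mean(0) if len(fb) else "")
    w=l[(abs(l[:,0])<18)&(abs(l[:,1])<28)&(l[:,2]>70)&(l[:,2]<115)]; print(" web",len(w),w.mean(0),w.max(0),w.min(0))
    C=-np.array(im["R"]).T@im["t"]
    for nm,pt in dict(eye=base+[0,0,86],seat=wpt(SO,SY,[0,0,207]),tip=wpt(SO,SY,[-12,0,218.5])).items():
        c=np.array(im["R"])@pt+im["t"]; print("  ",nm,c[:2]/c[2]*im["fx"]+[im["cx"],im["cy"]])
save(pickle.load(open("scene3.pkl","rb")),"s3.png",(220,120,380,280),3.7)
E
```

```text
clock: 4.5
position: [471.9, -174.4, 135.5]
ee_rot: [0.038, 0.927, -0.004, 0.373]
contact_force: [0.3, 0.6, -4.8]
gripper_width: 8.6
grasp_force: 59.1
clock: 5.0
position: [478.2, -82.1, 104.4]
ee_rot: [0.036, 0.92, 0.004, 0.391]
contact_force: [-0.3, -1.4, -4.6]
gripper_width: 8.5
grasp_force: 59.1
clock: 5.4
position: [478.4, -62.6, 103.2]
ee_rot: [0.035, 0.919, 0.004, 0.394]
contact_force: [-0.9, 0.1, -4.6]
gripper_width: 8.9
grasp_force: 59.1
t 5.4 shift [0.104, 0.236, 0.413] turn [-0.0139, 0.0331, -0.0169]
t 5.4 shift [0.502, 0.197, 0.413] turn [-0.0139, 0.0331, -0.0169]
scene rear foot 44 [0.09174907 9.36669181] [41.17826845 18.86348228 13.1447598 ]
 web 123 [-8.5874779   0.8037238  87.80746141] [  0.61771764  21.16466742 108.52050648] [-15.12887426 -24.36990773  70.06946688]
   eye [300.63340722 227.01385586]
   seat [279.59387934 204.69592188]
   tip [281.51566672 202.91524431]
top rear foot 274 [ 0.07461964 10.14203377] [37.82866766  0.15826873 12.9647954 ]
 web 95 [-7.73698682 -1.15591835 98.494545  ] [  4.34907381  19.60865255 111.22809696] [-12.43517538 -22.79857423  70.80123049]
   eye [309.95307543 216.60582174]
   seat [302.11133792 173.73214053]
   tip [302.01845507 177.61325006]
```

View pics/s3.png

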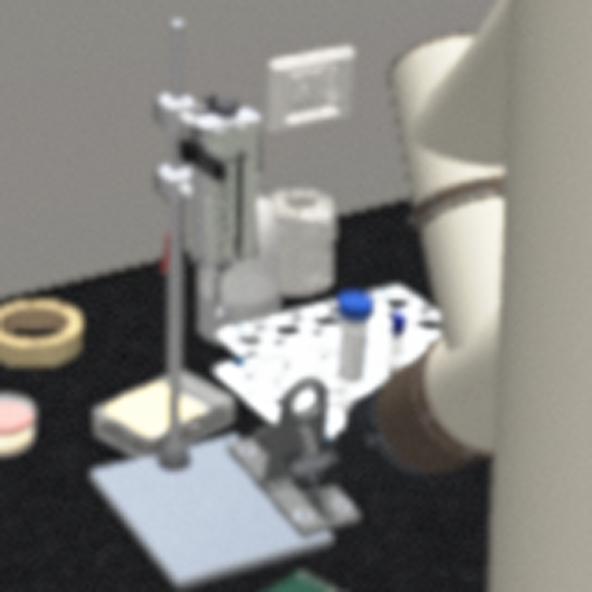

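The picture shows the casting in the grip at about (300,460), below and before the stand, with the tool leaning too far: the arm did not follow the path, so a joint limit is likely.

```bash
python3 - <<'E'
from h import *
s=read_state(); print(s["joints"],s["position"],Ro.from_quat(s["ee_rot"]).as_matrix().round(3).tolist(),s["contact_force"])
E
```

```text
[-0.24869589  0.14665417 -0.63675346 -1.63367244 -0.15949465  0.16942767] [478.53838091 -62.48176156 103.46123554] [[-0.687, 0.061, 0.724], [0.067, 0.998, -0.02], [-0.723, 0.035, -0.69]] [-2.26064809e-03 -4.10053175e-01 -4.53157330e+00]
```

```bash
python3 -m jog '[[[0.1,0.05,0.1],[0,0,0],1],[[0.25,0.1,0.2],[0,0,0],1],[[0.35,0.13,0.25],[0,0,0],1],[[0.35,0.13,0.25],[0,0,0],1]]'; python3 - <<'E'
from h import *
s=read_state(); print(s["joints"],s["position"])
go(*hang([-40,0,210.5]))
E
```

```text
clock: 5.9
position: [511.5, -50.4, 110.9]
ee_rot: [0.034, 0.913, 0.006, 0.407]
contact_force: [-0.1, 0.3, -4.0]
gripper_width: 8.5
grasp_force: 59.1
[-0.23517626  0.17653382 -0.59118839 -1.71696962 -0.1600478   0.23966104] [511.49283579 -50.35888035 110.89422598]
t 5.9 shift [0.171, 0.074, 0.336] turn [-0.0151, 0.0469, -0.0187]
```

```bash
cat > kin.py <<'E'
from h import *
from scipy.optimize import least_squares
D=[([-1.0474,.38555,.00658,-.0005,-1.19399,-.2586],[163.43,-602.63,230.2],[-.131907,.99126,.00109,-.0002]),
([-.76355623,.03879776,-.51201101,-.78094061,-.57310971,-.36008932],[343.649,-328.764,179.85],[.06,.938,-.021,.34]),
([-.24869589,.14665417,-.63675346,-1.63367244,-.15949465,.16942767],[478.538,-62.482,103.461],[.035,.919,.004,.394]),
([-.23517626,.17653382,-.59118839,-1.71696962,-.1600478,.23966104],[511.493,-50.359,110.894],[.034,.913,.006,.407])]
def fk(q,P):
    d,L2,e,L3,h,T=P; a=q[1]-q[2]
    Rf=Ro.from_euler('z',q[0])*Ro.from_euler('y',a)     # forearm along x
    w=Ro.from_euler('z',q[0]).apply([d+L2*np.sin(q[1]),0,h+L2*np.cos(q[1])])+Rf.apply([L3,0,e])
    Rt=Rf*Ro.from_euler('x',q[3]*SG[0])*Ro.from_euler('y',-q[4])*Ro.from_euler('x',q[5]*SG[1])
    # tool z along local x; tool x = -(local z)... tool y=local y
    Rt=Rt*Ro.from_matrix(np.array([[0,0,1],[0,1,0],[-1,0,0]]).astype(float))
    return w+T*Rt.as_matrix()[:,2],Rt
SG=[1,1]
def res(P):
    o=[]
    for q,p,r in D:
        pp,R=fk(q,P); o+=list(pp-p)+list(300*(R.inv()*Ro.from_quat(r)).as_rotvec())
    return np.r_[np.array(o),(np.array(P)-[0,400,0,400,300,200])/200]
def fit():
    global SG
    best=None
    for SG in([1,1],[1,-1],[-1,1],[-1,-1]):
        f=least_squares(res,[0,400,0,400,300,200])
        if best is None or f.cost<best[0]: best=(f.cost,list(SG),f.x,f.fun)
    SG=best[1]; return best
if __name__=="__main__":
    b=fit(); print(b[0],b[1],b[2].round(1)); print(b[3][:24].reshape(4,6).round(1))
E
python3 kin.py
```

```text
283322.3224293421 [1, 1] [ 242.5  273.9  190.4  202.8 -224.4  -98.6]
[[ 1.388e+02  7.900e+01 -4.000e-01 -2.000e-01 -2.000e-01 -3.160e+02]
 [ 2.540e+01  2.760e+01  1.200e+00 -1.681e+02 -1.681e+02  1.533e+02]
 [ 1.100e+00 -4.320e+01  2.800e+00 -7.310e+01 -7.290e+01  4.042e+02]
 [-2.440e+01 -5.040e+01 -3.600e+00 -7.260e+01 -7.270e+01  4.126e+02]]
```

```bash
sed -i 's/np.array(\[\[0,0,1\],\[0,1,0\],\[-1,0,0\]\])/np.array([[0,0,1],[-1,0,0],[0,-1,0]])/' kin.py
cat >> kin.py <<'E'
    P=b[2]
    LO=[-3.14,-1.21,-1.07,-3.16,-2.99,-3.1];HI=[3.14,2.06,1.41,2.05,-.16,3.1]
    def ik(p,R,q0):
        f=lambda q:np.r_[fk(q,P)[0]-p,300*(R.inv()*fk(q,P)[1]).as_rotvec()]
        r=least_squares(f,np.clip(q0,np.array(LO)+.001,np.array(HI)-.001),bounds=(LO,HI)); return r.x.round(3),round(float(np.linalg.norm(r.fun)),1)
    for e in([-80,0,210.5],[-40,0,210.5],[0,0,210.5],[0,0,197],[0,0,150]):
        p,R=hang(e)
        for q0 in([-.1,.2,-.5,0,-.3,-1.57],[-.1,.2,-.6,-3,-.3,1.57],[-.1,.2,-.6,-1.7,-.2,.2]): print(e,ik(p,R,q0))
E
python3 kin.py
```

```text
16022.819435608122 [-1, -1] [-35.1 429.   57.2 490.4  48.3  96.2]
[[ 1.379e+02  8.060e+01 -8.800e+00 -0.000e+00  0.000e+00  0.000e+00]
 [ 2.760e+01  2.420e+01  1.540e+01  1.000e-01 -1.000e-01  3.000e-01]
 [-6.300e+00 -4.170e+01 -2.600e+00 -0.000e+00  1.000e-01  1.000e-01]
 [-1.920e+01 -5.200e+01 -4.000e+00  2.000e-01 -1.000e-01  0.000e+00]]
[-80, 0, 210.5] (array([-0.077,  0.095, -0.575,  0.089, -0.16 , -1.674]), 0.2)
[-80, 0, 210.5] (array([-0.082,  0.133, -0.656, -3.16 , -0.16 ,  1.579]), 69.8)
[-80, 0, 210.5] (array([-0.077,  0.095, -0.575,  0.089, -0.16 , -1.674]), 0.2)
[-40, 0, 210.5] (array([-0.079,  0.182, -0.476,  0.076, -0.171, -1.659]), 0.0)
[-40, 0, 210.5] (array([-0.079,  0.182, -0.476,  0.076, -0.171, -1.659]), 0.0)
[-40, 0, 210.5] (array([-0.079,  0.182, -0.476,  0.076, -0.171, -1.659]), 0.0)
[0, 0, 210.5] (array([-0.08 ,  0.266, -0.373,  0.063, -0.19 , -1.645]), 0.0)
[0, 0, 210.5] (array([-0.08 ,  0.266, -0.373,  0.063, -0.19 , -1.645]), 0.0)
[0, 0, 210.5] (array([-0.08 ,  0.266, -0.373,  0.063, -0.19 , -1.645]), 0.0)
[0, 0, 197] (array([-0.08 ,  0.283, -0.384,  0.073, -0.163, -1.656]), 0.0)
[0, 0, 197] (array([-0.08 ,  0.283, -0.384,  0.073, -0.163, -1.656]), 0.0)
[0, 0, 197] (array([-0.08 ,  0.283, -0.384,  0.073, -0.163, -1.656]), 0.0)
[0, 0, 150] (array([-0.077,  0.344, -0.386,  0.139, -0.16 , -1.724]), 20.5)
[0, 0, 150] (array([-0.083,  0.364, -0.477, -3.16 , -0.16 ,  1.579]), 50.6)
[0, 0, 150] (array([-0.077,  0.344, -0.386,  0.139, -0.16 , -1.724]), 20.5)
```

```bash
python3 - <<'E'
s=open('kin.py').read()
s=s.replace("d,L2,e,L3,h,T=P;","d,L2,e,L3,h,T,s,u,v=P;").replace(".apply([L3,0,e])",".apply([L3,s,e])")
s=s.replace("    Rt=Rt*Ro.from_matrix","    w=w+(Rf*Ro.from_euler('x',q[3]*SG[0])).apply([0,u,0])+Rt.apply([0,0,0]) if 0 else w+(Rf*Ro.from_euler('x',q[3]*SG[0])).apply([0,u,0])+(Rf*Ro.from_euler('x',q[3]*SG[0])*Ro.from_euler('y',-q[4])).apply([0,0,v])\n    Rt=Rt*Ro.from_matrix")
s=s.replace("w+(Rf*Ro.from_euler('x',q[3]*SG[0])).apply([0,u,0])+Rt.apply([0,0,0]) if 0 else ","")
s=s.replace("[0,400,0,400,300,200]","[0,400,0,400,300,200,0,0,0]").replace("/200]","/2000]")
open('kin.py','w').write(s)
E
python3 kin.py
```

```text
0.08679754073464653 [-1, -1] [   0.   564.9    0.   421.8  160.6  297.7    0.  -159.8    0. ]
[[-0.   0.   0.  -0.   0.   0. ]
 [ 0.   0.  -0.   0.1 -0.1  0.3]
 [ 0.  -0.   0.  -0.   0.1  0.1]
 [-0.   0.  -0.   0.2 -0.1  0. ]]
[-80, 0, 210.5] (array([-0.33 ,  0.114, -0.705, -2.136, -0.16 ,  0.728]), 39.2)
[-80, 0, 210.5] (array([-0.33 ,  0.114, -0.705, -2.136, -0.16 ,  0.728]), 39.2)
[-80, 0, 210.5] (array([-0.33 ,  0.114, -0.705, -2.136, -0.16 ,  0.728]), 39.2)
[-40, 0, 210.5] (array([-0.339,  0.173, -0.667, -2.297, -0.16 ,  0.897]), 40.7)
[-40, 0, 210.5] (array([-0.339,  0.173, -0.667, -2.297, -0.16 ,  0.897]), 40.7)
[-40, 0, 210.5] (array([-0.339,  0.173, -0.667, -2.297, -0.16 ,  0.897]), 40.7)
[0, 0, 210.5] (array([-0.343,  0.229, -0.635, -2.483, -0.16 ,  1.087]), 42.4)
[0, 0, 210.5] (array([-0.343,  0.229, -0.635, -2.483, -0.16 ,  1.087]), 42.4)
[0, 0, 210.5] (array([-0.343,  0.229, -0.635, -2.483, -0.16 ,  1.087]), 42.4)
[0, 0, 197] (array([-0.335,  0.25 , -0.612, -2.385, -0.16 ,  0.984]), 36.9)
[0, 0, 197] (array([-0.335,  0.25 , -0.612, -2.385, -0.16 ,  0.984]), 36.9)
[0, 0, 197] (array([-0.335,  0.25 , -0.612, -2.385, -0.16 ,  0.984]), 36.9)
[0, 0, 150] (array([-0.312,  0.324, -0.563, -2.193, -0.16 ,  0.781]), 16.7)
[0, 0, 150] (array([-0.312,  0.324, -0.563, -2.193, -0.16 ,  0.781]), 16.7)
[0, 0, 150] (array([-0.312,  0.324, -0.563, -2.193, -0.16 ,  0.781]), 16.7)
```

```bash
sed -i '/^    for e in/,$d' kin.py; cat >> kin.py <<'E'
    rng=np.random.default_rng(0); LO=np.array(LO);HI=np.array(HI)
    def multi(p,R,n=60):
        S={}
        for i in range(n):
            q,c=ik(p,R,rng.uniform(LO,HI)); S[tuple(q.round(1))]=(c,q)
        return sorted(S.values(),key=lambda t:t[0])[:3]
    import sys
    for lean in (20,28,35,42.5):
      for flip in (0,180):
        for e in([-40,0,210.5],[0,0,197],[0,0,150]):
          p,R=hang(e); R=tgt(SY,lean); p=wpt(SO,SY,np.array(e)+(GP0-[0,0,86]))+19*R.as_matrix()[:,2]
          R=R*Ro.from_euler('z',flip,degrees=True)
          for c,q in multi(p,R,25)[:2]: 
            if c<60: print(lean,flip,e,c,q)
E
time python3 kin.py | tail -n +6
```

```text
20 0 [-40, 0, 210.5] 0.0 [ 0.283  0.161 -0.751  0.374 -0.356 -2.283]
20 0 [-40, 0, 210.5] 38.9 [ 0.067  0.147 -0.999  1.442 -0.16   3.1  ]
20 0 [0, 0, 197] 0.0 [ 0.251  0.245 -0.674  0.357 -0.342 -2.238]
20 0 [0, 0, 197] 38.9 [ 0.05   0.227 -0.927  1.458 -0.16   3.1  ]
20 0 [0, 0, 150] 2.6 [ 0.198  0.314 -0.8    0.644 -0.16  -2.488]
20 0 [0, 0, 150] 34.3 [ 0.048  0.302 -0.916  1.461 -0.16   3.1  ]
20 180 [-40, 0, 210.5] 0.0 [ 0.283  0.161 -0.751  0.374 -0.356  0.858]
20 180 [0, 0, 197] 0.0 [ 0.251  0.245 -0.674  0.357 -0.342  0.904]
20 180 [0, 0, 150] 2.6 [ 0.198  0.314 -0.8    0.644 -0.16   0.654]
28 0 [-40, 0, 210.5] 16.2 [ 0.192  0.122 -0.914  0.833 -0.16  -2.661]
28 0 [-40, 0, 210.5] 30.7 [ 0.062  0.118 -0.992  1.454 -0.16   3.1  ]
28 0 [0, 0, 197] 18.7 [ 0.185  0.211 -0.817  0.724 -0.16  -2.546]
28 0 [0, 0, 197] 34.0 [ 0.046  0.203 -0.919  1.469 -0.16   3.1  ]
28 0 [0, 0, 150] 36.9 [ 0.205  0.3   -0.729  0.367 -0.16  -2.21 ]
28 0 [0, 0, 150] 48.5 [ 0.044  0.278 -0.908  1.47  -0.16   3.1  ]
28 180 [-40, 0, 210.5] 16.2 [ 0.192  0.122 -0.914  0.833 -0.16   0.481]
28 180 [0, 0, 197]
[... 984 characters left out ...]
-0.512 -0.16   1.92 ]
42.5 0 [-40, 0, 210.5] 40.7 [-0.339  0.173 -0.667 -2.297 -0.16   0.897]
42.5 0 [0, 0, 197] 36.9 [-0.335  0.25  -0.612 -2.385 -0.16   0.984]
42.5 0 [0, 0, 150] 16.7 [-0.312  0.324 -0.563 -2.193 -0.16   0.781]
42.5 180 [-40, 0, 210.5] 40.7 [-0.339  0.173 -0.667 -2.297 -0.16  -2.245]
42.5 180 [-40, 0, 210.5] 50.5 [-0.17   0.161 -0.552 -1.497 -0.16   3.1  ]
42.5 180 [0, 0, 197] 36.9 [-0.335  0.25  -0.612 -2.385 -0.16  -2.158]
42.5 180 [0, 0, 197] 49.4 [-0.165  0.238 -0.481 -1.499 -0.16   3.1  ]
42.5 180 [0, 0, 150] 16.7 [-0.312  0.324 -0.563 -2.193 -0.16  -2.361]
42.5 180 [0, 0, 150] 38.4 [-0.164  0.312 -0.47  -1.499 -0.16   3.1  ]
real	0m24.038s
user	0m24.420s
sys	0m0.097s
```

```bash
sed -i '/^    import sys/,$d' kin.py; cat >> kin.py <<'E'
    def pose(e,yaw,lean):
        R=tgt(yaw,lean); return wpt(SO,SY,e)+Ro.from_euler('z',yaw,degrees=True).apply(GP0-[0,0,86])+19*R.as_matrix()[:,2],R
    if __name__=="__main__":
      for lean in(40,42.5):
       for yaw in(-35,-28,-22,-16,-11,0,6,12,18,25):
        print(lean,yaw,[ (c,q.tolist()) for e in([-50,0,210.5],[0,0,205],[0,0,150]) for c,q in multi(*pose(e,yaw,lean),14)[:1]])
E
python3 kin.py | tail -n +6
```

```text
40 -35 [(4.8, [0.018, 0.154, -1.052, 2.05, -0.448, 2.105]), (4.5, [0.004, 0.235, -0.96, 2.05, -0.438, 2.12]), (24.8, [0.035, 0.337, -0.957, 2.05, -0.492, 2.057])]
40 -28 [(20.8, [-0.391, 0.129, -0.885, -3.16, -0.16, 1.515]), (21.7, [-0.025, 0.212, -0.949, 2.05, -0.364, 2.25]), (23.8, [-0.364, 0.327, -0.825, -3.16, -0.276, 1.493])]
40 -22 [(7.0, [-0.38, 0.131, -0.882, -3.16, -0.16, 1.586]), (9.9, [-0.358, 0.217, -0.79, -3.16, -0.16, 1.569]), (4.1, [-0.356, 0.328, -0.823, -3.16, -0.279, 1.567])]
40 -16 [(21.0, [-0.375, 0.136, -0.87, -3.114, -0.16, 1.616]), (17.8, [-0.349, 0.219, -0.788, -3.16, -0.16, 1.642]), (2.7, [-0.371, 0.32, -0.7, -2.804, -0.16, 1.308])]
40 -11 [(35.4, [-0.382, 0.149, -0.825, -2.911, -0.16, 1.484]), (32.6, [-0.355, 0.228, -0.757, -3.02, -0.16, 1.573]), (15.0, [-0.362, 0.327, -0.657, -2.619, -0.16, 1.182])]
40 0 [(46.0, [0.028, 0.134, -0.585, -0.826, -0.16, -0.775]), (43.8, [0.071, 0.211, -0.522, -0.618, -0.16, -1.013]), (30.7, [-0.185, 0.324, -0.48, -1.606, -0.16, 0.166])]
40 6 [(26.9, [0.081, 0.126, -0.606, -0.664, -0.16, -0.896]), (24.1, [0.084, 0.208, -0.527, -
[... 1612 characters left out ...]
77])]
42.5 6 [(23.1, [0.016, 0.128, -0.576, -0.905, -0.16, -0.609]), (21.7, [0.028, 0.209, -0.494, -0.828, -0.16, -0.694]), (9.9, [-0.086, 0.309, -0.461, -1.257, -0.16, -0.179])]
42.5 12 [(4.4, [0.067, 0.121, -0.593, -0.756, -0.16, -0.716]), (2.0, [0.062, 0.205, -0.507, -0.722, -0.16, -0.747]), (0.0, [-0.071, 0.309, -0.451, -1.132, -0.208, -0.238])]
42.5 18 [(0.0, [-0.03, 0.133, -0.531, -0.877, -0.301, -0.458]), (0.0, [-0.035, 0.217, -0.439, -0.865, -0.308, -0.468]), (0.0, [-0.135, 0.322, -0.422, -1.152, -0.327, -0.098])]
42.5 25 [(0.0, [-0.128, 0.159, -0.473, -0.952, -0.459, -0.234]), (0.0, [-0.119, 0.241, -0.383, -0.935, -0.458, -0.26]), (0.0, [-0.186, 0.342, -0.388, -1.135, -0.45, 0.01])]
```

```bash
cat >> h.py <<'E'
def hang2(eye,yaw=14.,lean=42.5):
    R=tgt(yaw,lean); return wpt(SO,SY,eye)+Ro.from_euler('z',yaw,degrees=True).apply(GP0-[0,0,86])+19*R.as_matrix()[:,2],R
E
python3 - <<'E'
from h import *
for e,y in(([-60,0,180],14),([-60,0,210.5],14),([-60,0,210.5],16),([0,0,210.5],14)): print(hang2(e,y)[0].round(1));go(*hang2(e,y))
E
```

```text
[509.2 -47.5 114. ]
t 5.9 shift [-0.023, 0.029, 0.031] turn [-0.0229, 0.0439, 0.1445]
[509.2 -47.5 144.5]
t 5.9 shift [-0.023, 0.029, 0.336] turn [-0.0229, 0.0439, 0.1445]
[509.4 -48.1 144.5]
t 5.9 shift [-0.021, 0.022, 0.336] turn [-0.0237, 0.0435, 0.1611]
[568.9 -53.3 144.5]
t 5.9 shift [0.574, -0.03, 0.336] turn [-0.0229, 0.0439, 0.1445]
```

```bash
python3 -m jog '[[[0,0.01,0.01],[0,0,0.04],1],[[0,0.02,0.02],[-0.01,0.01,0.08],1],[[-0.01,0.02,0.03],[-0.015,0.02,0.12],1],[[-0.02,0.03,0.03],[-0.023,0.044,0.1445],1],[[-0.02,0.03,0.03],[-0.023,0.044,0.1445],1],[[-0.02,0.03,0.03],[-0.023,0.044,0.1445],1]]'; python3 - <<'E'
from h import *
s=read_state(); print(s["joints"].round(3))
go(*hang2([-60,0,180]));go(*hang2([-60,0,210.5]))
E
```

```text
clock: 6.5
position: [507.5, -45.8, 113.2]
ee_rot: [-0.114, 0.925, 0.045, 0.359]
contact_force: [-0.4, -0.3, -5.2]
gripper_width: 8.4
grasp_force: 59.2
[-0.042  0.17  -0.565 -1.032 -0.226 -0.336]
t 6.5 shift [0.017, -0.017, 0.008] turn [-0.0005, -0.0009, -0.0009]
t 6.5 shift [0.017, -0.017, 0.313] turn [-0.0005, -0.0009, -0.0009]
```

```bash
python3 -m jog '[[[0.017,-0.017,0.1],[0,0,0],1],[[0.017,-0.017,0.2],[0,0,0],1],[[0.017,-0.017,0.313],[0,0,0],1],[[0.017,-0.017,0.313],[0,0,0],1],[[0.017,-0.017,0.313],[0,0,0],1]]'; cat > chk.py <<'E'
from h import *
import pickle,sys
def chk(e,yaw=14.,tag="x",pics=()):
    p=read_state()["position"]; q=hang2(e,yaw)[0]; print("err",(p-q).round(1),read_state()["contact_force"].round(2))
    base=wpt(SO,SY,e)-[0,0,86]+p-q
    for n in("scene","top"):
        im=get_image(n); pickle.dump(im,open(n+tag+".pkl","wb"))
        A=cloud(im).reshape(-1,3); l=Ro.from_euler('z',-yaw,degrees=True).apply(A-base)
        fb=l[(l[:,0]>10)&(l[:,0]<58)&(abs(l[:,1])<24)&(abs(l[:,1])>9)&(l[:,2]>2)&(l[:,2]<18)]
        print(n,"rear foot",len(fb),np.polyfit(fb[:,0],fb[:,2],1) if len(fb)>9 else "", fb.mean(0) if len(fb) else "")
        w=l[(abs(l[:,0])<14)&(abs(l[:,1])<28)&(l[:,2]>66)&(l[:,2]<115)]; print(" web",len(w),w.mean(0).round(1),w.max(0).round(1),w.min(0).round(1),np.polyfit(w[:,2],w[:,0],1).round(2))
        for nm,pt in dict(eye=base+[0,0,86],top=base+[0,0,107],seat=wpt(SO,SY,[0,0,207]),tip=wpt(SO,SY,[-12,0,218.5]),rfl=base+Ro.from_euler('z',yaw,degrees=True).apply([62,28,8])).items():
            c=np.array(im["R"])@pt+im["t"]; print("  ",nm,(c[:2]/c[2]*im["fx"]+[im["cx"],im["cy"]]).round(1))
E
python3 - <<'E'
from chk import *
chk([-60,0,210.5],14.,"4")
a=pickle.load(open("scene4.pkl","rb"))["frame"][165:265,245:325]; b=pickle.load(open("top4.pkl","rb"))["frame"][140:240,260:340]
o=np.hstack([a,b]); cv2.imwrite("pics/c4.png",cv2.resize(o[:,:,::-1],None,fx=5,fy=5,interpolation=2))
E
```

```text
clock: 7.0
position: [508.7, -48.7, 144.0]
ee_rot: [-0.113, 0.926, 0.045, 0.359]
contact_force: [-0.8, -0.0, -4.1]
gripper_width: 8.3
grasp_force: 59.2
err [-0.5 -1.2 -0.5] [-0.82 -0.02 -4.14]
scene rear foot 36 [0.03800827 7.07941969] [35.25813689 17.01435952  8.41952039]
 web 129 [-3.4  3.7 84.9] [  4.5  24.6 107. ] [ -8.2 -20.5  66.1] [-0.02 -2.06]
   eye [289.5 212.2]
   top [289.8 205.8]
   seat [279.6 204.7]
   tip [281.5 202.9]
   rfl [267.4 231.2]
top rear foot 212 [0.04140364 7.76621457] [38.60458108  2.01380187  9.36458486]
 web 126 [-3.1  0.6 93. ] [  2.8  21.8 110.4] [ -7.1 -22.2  66.5] [ 0.04 -7.23]
   eye [301.1 200. ]
   top [301.5 197.9]
   seat [302.1 173.7]
   tip [302.  177.6]
   rfl [280.9 185.5]
```

View pics/c4.png

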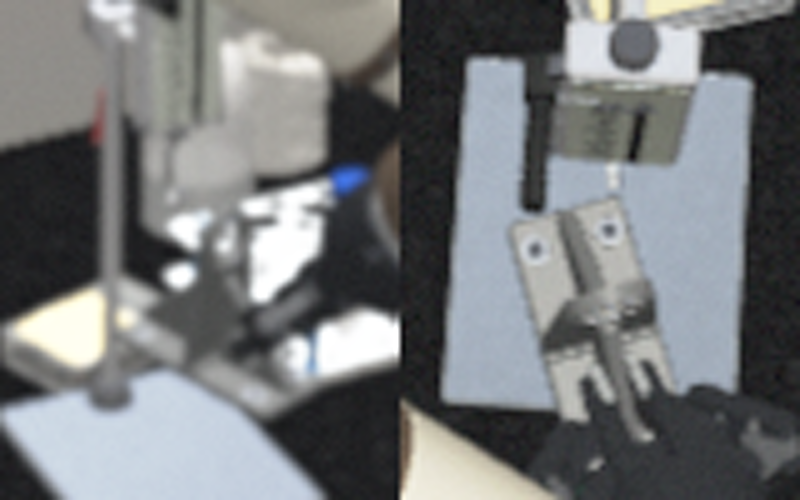

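The crops show the eye at scene pixel (290.6,213) against (289.5,212.2) predicted, and the hook in the top view at (302.6,175), also as predicted. I bring the eye over the tip.

```bash
python3 - <<'E'
from h import *
for e in([-20,0,210],[1.5,0,210]): go(*hang2(e))
E
```

```text
t 7.1 shift [0.399, -0.023, 0.001] turn [-0.0004, -0.0014, 0.0005]
t 7.1 shift [0.613, -0.044, 0.001] turn [-0.0004, -0.0014, 0.0005]
```

```bash
python3 -m jog '[[[0.1,0,0],[0,0,0],1],[[0.25,-0.01,0],[0,0,0],1],[[0.35,-0.02,0],[0,0,0],1],[[0.4,-0.023,0],[0,0,0],1],[[0.4,-0.023,0],[0,0,0],1]]' && python3 -m jog '[[[0.05,-0.005,0],[0,0,0],1],[[0.1,-0.01,0],[0,0,0],1],[[0.15,-0.015,0],[0,0,0],1],[[0.19,-0.02,0],[0,0,0],1],[[0.213,-0.021,0],[0,0,0],1],[[0.213,-0.021,0],[0,0,0],1],[[0.213,-0.021,0],[0,0,0],1]]'; python3 - <<'E'
from chk import *
chk([1.5,0,210],14.,"5")
print(read_state()["joints"].round(3))
a=pickle.load(open("scene5.pkl","rb"))["frame"][165:265,245:325]; b=pickle.load(open("top5.pkl","rb"))["frame"][120:220,260:340]
o=np.hstack([a,b]); cv2.imwrite("pics/c5.png",cv2.resize(o[:,:,::-1],None,fx=5,fy=5,interpolation=2))
E
```

```text
clock: 7.6
position: [550.7, -51.3, 144.4]
ee_rot: [-0.114, 0.925, 0.044, 0.359]
contact_force: [0.2, 0.6, -4.4]
gripper_width: 8.5
grasp_force: 59.2
clock: 8.3
position: [570.8, -53.3, 144.7]
ee_rot: [-0.114, 0.925, 0.044, 0.359]
contact_force: [0.2, -0.8, -4.7]
gripper_width: 8.7
grasp_force: 59.3
err [0.4 0.2 0.7] [ 0.17 -0.77 -4.69]
scene rear foot 34 [0.05700061 6.0556459 ] [36.36942438 17.31715902  8.12872513]
 web 130 [-3.7  3.6 86.6] [  8.7  25.6 113.4] [-13.9 -22.   66.2] [ 0.07 -9.46]
   eye [279.3 203.4]
   top [279.4 197.1]
   seat [279.6 204.7]
   tip [281.5 202.9]
   rfl [258.3 222. ]
top rear foot 25 [0.01196474 8.22369633] [26.63582829 17.81055326  8.5423871 ]
 web 91 [-4.3  5.  86.1] [  2.9  22.1 108. ] [-12.8 -22.2  66.2] [-0.01 -3.17]
   eye [302.1 172.5]
   top [302.6 169.9]
   seat [302.1 173.7]
   tip [302.  177.6]
   rfl [282.1 160.1]
[ 0.048  0.2   -0.489 -0.722 -0.201 -0.713]
```

View pics/c5.png

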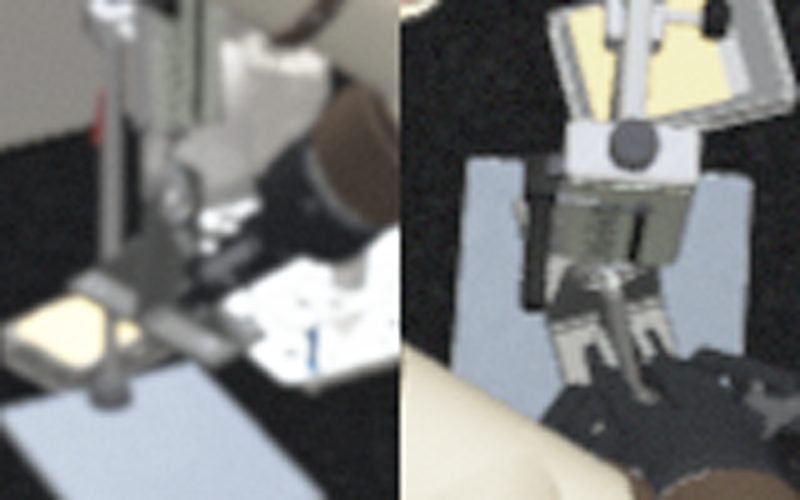

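Now the eye is over the bowl: the web sits under the case at crop (600,280), with no contact force. I average the force, then lower slowly.

```bash
cat >> h.py <<'E'
def favg(n=12):
    a=[]
    for i in range(n): get_image("wrist"); a.append(read_state()["contact_force"])
    a=np.array(a); print("t",read_state()["clock"],"F",a.mean(0).round(2),"sd",a.std(0).round(2),"pos",read_state()["position"].round(1))
E
python3 -c "from h import *; favg()"
python3 -m jog '[[[0,0,-0.02],[0,0,0],1],[[0,0,-0.04],[0,0,0],1],[[0,0,-0.06],[0,0,0],1],[[0,0,-0.08],[0,0,0],1],[[0,0,-0.1],[0,0,0],1],[[0,0,-0.12],[0,0,0],1],[[0,0,-0.14],[0,0,0],1],[[0,0,-0.16],[0,0,0],1],[[0,0,-0.18],[0,0,0],1],[[0,0,-0.2],[0,0,0],1],[[0,0,-0.22],[0,0,0],1],[[0,0,-0.24],[0,0,0],1]]'
python3 -c "from h import *; favg()"
```

```text
t 9.0 F [-0.11 -0.11 -4.64] sd [0.43 0.42 0.66] pos [571.  -53.4 144.8]
clock: 10.2
position: [571.3, -53.4, 120.9]
ee_rot: [-0.114, 0.925, 0.044, 0.359]
contact_force: [0.4, -0.3, -2.7]
gripper_width: 8.6
grasp_force: 59.3
t 10.8 F [ 0.5   0.13 -3.15] sd [0.45 0.72 0.42] pos [571.1 -53.4 120.9]
```

```bash
python3 -m jog '[[[0,0,-0.02],[0,0,0],1],[[0,0,-0.04],[0,0,0],1],[[0,0,-0.06],[0,0,0],1],[[0,0,-0.08],[0,0,0],1],[[0,0,-0.1],[0,0,0],1],[[0,0,-0.12],[0,0,0],1],[[0,0,-0.14],[0,0,0],1],[[0,0,-0.16],[0,0,0],1],[[0,0,-0.18],[0,0,0],1],[[0,0,-0.2],[0,0,0],1],[[0,0,-0.22],[0,0,0],1],[[0,0,-0.24],[0,0,0],1]]'
python3 - <<'E'
from h import *
favg()
import pickle
im=get_image("top"); pickle.dump(im,open("top6.pkl","wb")); sc=get_image("scene"); pickle.dump(sc,open("scene6.pkl","wb"))
a=cv2.resize(im["frame"][145:180,280:325],None,fx=8.8,fy=12,interpolation=2); b=cv2.resize(sc["frame"][135:219,250:304],None,fx=5,fy=5,interpolation=2)
cv2.imwrite("pics/c6.png",np.hstack([a[:,:396],b[:,:]])[:,:,::-1])
for n,i in(("top",im),("sc",sc)):
  for nm,pt in dict(p0=[-13,0,348],p30=[-13,0,318],bot=[-13,0,258],seat=[0,0,207],seat25=[0,0,182]).items():
    c=np.array(i["R"])@wpt(SO,SY,pt)+i["t"]; print(n,nm,(c[:2]/c[2]*i["fx"]+[i["cx"],i["cy"]]).round(1))
E
```

```text
clock: 12.0
position: [571.3, -53.4, 96.9]
ee_rot: [-0.114, 0.925, 0.044, 0.359]
contact_force: [0.5, 0.5, -0.6]
gripper_width: 8.3
grasp_force: 59.5
t 12.6 F [ 0.54 -0.19 -1.03] sd [0.42 0.36 0.57] pos [571.1 -53.4  96.9]
top p0 [304.9 161. ]
top p30 [304.1 165.3]
top bot [302.8 173.3]
top seat [302.1 173.7]
top seat25 [301.6 176.7]
sc p0 [282.7 162.3]
sc p30 [282.4 172.1]
sc bot [282. 191.]
sc seat [279.6 204.7]
sc seat25 [279.4 212. ]
```

View pics/c6.png

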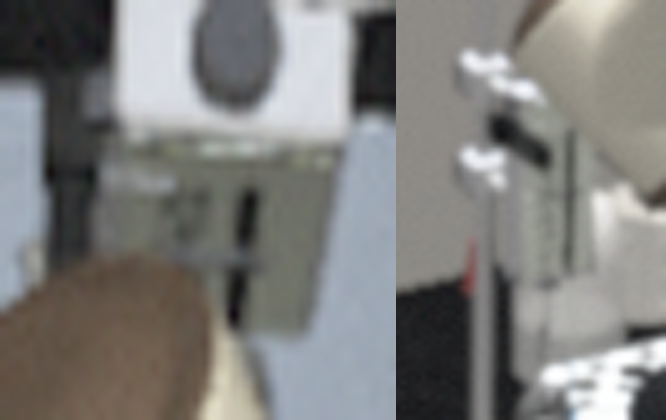

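The crop shows the pointer on the face at (250,265), i.e. top-camera row about 166.6 or roughly 39 mm of draw. That fits the force estimate of 36 mm.

```bash
python3 -m jog '[[[0,0,-0.02],[0,0,0],1],[[0,0,-0.04],[0,0,0],1],[[0,0,-0.06],[0,0,0],1],[[0,0,-0.07],[0,0,0],1],[[0,0,-0.08],[0,0,0],1]]'
python3 -c "
from h import *
favg(30); print(read_state()['wrist_torque'])"
```

```text
clock: 13.2
position: [571.2, -53.4, 88.7]
ee_rot: [-0.114, 0.925, 0.044, 0.359]
contact_force: [0.8, 0.0, -0.7]
gripper_width: 8.9
grasp_force: 59.6
t 14.7 F [ 0.9   0.05 -0.28] sd [0.5  0.54 0.47] pos [571.  -53.4  88.8]
[-0.34949631  1.22820301 -0.03554152]
```

```bash
python3 -m jog '[[[0.005,0,-0.005],[0,0,0],1],[[0.01,0,-0.01],[0,0,0],1],[[0.015,0,-0.015],[0,0,0],1],[[0.015,0,-0.015],[0,0,0],1]]'
python3 -c "
from h import *
favg(30); print(read_state()['wrist_torque'])"
```

```text
clock: 15.1
position: [571.8, -53.3, 86.7]
ee_rot: [-0.114, 0.926, 0.044, 0.358]
contact_force: [-1.4, -0.4, -1.1]
gripper_width: 8.5
grasp_force: 59.9
t 16.6 F [-4.12 -0.07 -0.03] sd [1.07 0.48 0.47] pos [572.4 -53.3  87.3]
[-0.31746543  2.03406273  0.26305924]
```

```bash
python3 -m jog '[[[-0.006,0,0],[0,0,0],1],[[-0.012,0,0],[0,0,0],1],[[-0.012,0,0],[0,0,0],1],[[-0.012,0,0],[0,0,0],1]]'
python3 -c "
from h import *
favg(24); print(read_state()['wrist_torque'])"
```

```text
clock: 17.0
position: [572.0, -53.5, 87.7]
ee_rot: [-0.114, 0.925, 0.044, 0.36]
contact_force: [-1.5, -0.1, 0.5]
gripper_width: 8.6
grasp_force: 59.8
t 18.2 F [-0.37  0.38 -0.02] sd [0.66 0.49 0.49] pos [571.5 -53.4  87.4]
[-0.31029926  1.196421    0.03726382]
```

```bash
python3 -m jog '[[[0,0,0],[0,0,0],0.6],[[0,0,0],[0,0,0],0.2],[[0,0,0],[0,0,0],0],[[0,0,0],[0,0,0],0],[[0,0,0],[0,0,0],0]]'
python3 - <<'E'
from h import *
import pickle
z=Ro.from_quat(read_state()["ee_rot"]).as_matrix()[:,2]; print(z.round(3))
favg(4)
for i in range(6):
    im=get_image("top"); pickle.dump(im,open(f"r{i}.pkl","wb"))
E
```

```text
clock: 18.7
position: [571.3, -53.4, 87.3]
ee_rot: [-0.114, 0.925, 0.044, 0.359]
contact_force: [-0.6, -0.4, -0.7]
gripper_width: 42.9
grasp_force: 0.0
[ 0.654  0.163 -0.738]
t 18.9 F [ 0.34 -0.22 -0.22] sd [0.34 0.68 0.19] pos [571.3 -53.4  87.3]
```

```bash
python3 -m jog '[[[-0.03,-0.008,0.035],[0,0,0],0],[[-0.09,-0.023,0.1],[0,0,0],0],[[-0.18,-0.046,0.2],[0,0,0],0],[[-0.27,-0.07,0.3],[0,0,0],0],[[-0.38,-0.1,0.43],[0,0,0],0],[[-0.5,-0.13,0.56],[0,0,0],0],[[-0.6,-0.15,0.66],[0,0,0],0],[[-0.6,-0.15,0.66],[0,0,0],0]]'
python3 - <<'E'
from h import *
import pickle
print(read_state()["joints"].round(3))
im=get_image("wrist"); pickle.dump(im,open("w7.pkl","wb")); sc=get_image("scene"); pickle.dump(sc,open("scene7.pkl","wb"));t=get_image("top"); pickle.dump(t,open("top7.pkl","wb"))
o=np.hstack([im["frame"],np.zeros((420,10,3),np.uint8)]); save(im,"w7.png",s=1.4)
E
```

```text
clock: 20.0
position: [510.5, -68.2, 154.8]
ee_rot: [-0.114, 0.925, 0.044, 0.36]
contact_force: [0.3, 0.5, -1.1]
gripper_width: 42.6
grasp_force: 0.0
[-0.008  0.096 -0.572 -0.773 -0.244 -0.624]
```

View pics/w7.png

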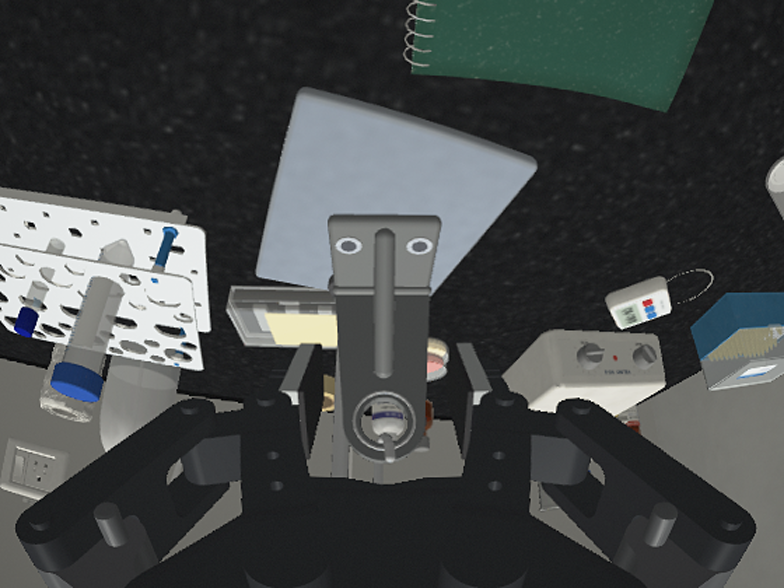

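The wrist picture shows the casting hanging on the hook (eye at (385,420), the hook's tip poking through at (390,450)), with the gripper clear of it. Ten pictures are used, so from here on I work from numbers only.

```bash
sed -i '/^    if __name__=="__main__":/,$d' kin.py; cat >> kin.py <<'E'
    T=wpt(SO,SY,[-46,34,0])
    for lean in(30,40,48):
      for yaw in(-25,-15,-5.6,5,14):
        R=tgt(yaw,lean); o=[]
        for z in(360,300):
          p=np.array([T[0],T[1],z])+19*R.as_matrix()[:,2]
          o+=[(c,q.tolist()) for c,q in multi(p,R,12)[:1]]
        print(lean,yaw,o)
E
python3 kin.py | tail -n +6; python3 - <<'E'
from h import *
import pickle
# casting depth now vs model, hang height, from scene
for n in("scene7","top7"):
    A=cloud(pickle.load(open(n+".pkl","rb"))).reshape(-1,3)
    l=Ro.from_euler('z',-14,degrees=True).apply(A-SO)
    w=l[(abs(l[:,0])<20)&(abs(l[:,1])<26)&(l[:,2]>130)&(l[:,2]<200)]; print(n,len(w),w.mean(0).round(1),np.percentile(w[:,2],[90,97,100]).round(1))
    f=l[(abs(l[:,0])>15)&(abs(l[:,0])<60)&(abs(l[:,1])<24)&(abs(l[:,1])>9)&(l[:,2]>55)&(l[:,2]<95)]; print(len(f),f.mean(0).round(1),np.polyfit(f[:,0],f[:,2],1) if len(f)>5 else "")
E
```

```text
30 -25 [(0.0, [0.442, -0.023, -0.514, 0.561, -0.81, -2.787]), (0.0, [0.417, 0.018, -0.652, 0.671, -0.651, -2.915])]
30 -15 [(0.0, [0.414, -0.042, -0.509, 0.482, -0.741, -2.546]), (0.0, [0.39, -0.001, -0.651, 0.595, -0.572, -2.672])]
30 -5.6 [(0.0, [0.384, -0.052, -0.481, 0.367, -0.703, -2.281]), (0.0, [0.368, -0.01, -0.622, 0.461, -0.529, -2.386])]
30 5 [(0.0, [0.34, -0.052, -0.421, 0.195, -0.701, -1.941]), (0.0, [0.336, -0.009, -0.551, 0.244, -0.533, -1.999])]
30 14 [(0.0, [0.291, -0.041, -0.352, 0.034, -0.737, -1.636]), (0.0, [0.291, 0.001, -0.467, 0.042, -0.58, -1.646])]
40 -25 [(1.5, [0.417, -0.067, -0.706, 0.921, -0.65, -3.1]), (0.0, [0.316, -0.018, -0.851, 1.206, -0.49, 2.927])]
40 -15 [(0.0, [0.371, -0.095, -0.727, 0.884, -0.514, -2.898]), (0.0, [0.218, -0.044, -0.883, 1.284, -0.314, 3.063])]
40 -5.6 [(0.0, [0.349, -0.11, -0.707, 0.734, -0.427, -2.61]), (0.0, [0.153, -0.057, -0.893, 1.26, -0.168, -3.02])]
40 5 [(0.0, [0.339, -0.112, -0.617, 0.41, -0.414, -2.144]), (0.0, [0.262, -0.058, -0.81, 0.721, -0.17, -2.419])]
40 14 [(0.0, [0.295, -0.098, -0.486, 0.07, -0.486, -1.672]), (0.0, [0.294, -0.045, -0.609, 0.104, -0.311, -1.708])]
48 -25 [(0.0, [0.305, -0.088, -0.847, 1.358, -0.539, 2.839]), (0.0, [0.11, -0.03, -0.943, 1.808, -0.408, 2.498])]
48 -15 [(0.0, [0.149, -0.121, -0.881, 1.518, -0.302, 2.913]), (12.0, [-0.067, -0.062, -0.921, 2.05, -0.182, 2.519])]
48 -5.6 [(6.8, [0.116, -0.136, -0.871, 1.386, -0.16, -3.1]), (34.5, [0.12, -0.08, -0.896, 1.374, -0.16, -3.1])]
48 5 [(7.9, [0.25, -0.14, -0.787, 0.772, -0.16, -2.448]), (32.9, [0.27, -0.073, -0.747, 0.457, -0.16, -2.154])]
48 14 [(0.0, [0.295, -0.13, -0.612, 0.151, -0.254, -1.751]), (7.9, [0.27, -0.059, -0.641, -0.021, -0.16, -1.567])]
scene7 138 [ -0.8   1.9 153.7] [173.6 186.4 193.8]
112 [-11.    9.9  72.1] [1.04632462e-02 7.22033369e+01]
top7 132 [ -1.2   0.2 158.4] [173.2 175.2 177.4]
267 [-26.3   1.7  73.8] [2.05549545e-02 7.43611145e+01]
```

```bash
python3 - <<'E'
from h import *
import pickle
for n in("top7","scene7"):
    A=cloud(pickle.load(open(n+".pkl","rb"))).reshape(-1,3)
    l=Ro.from_euler('z',-SY,degrees=True).apply(A-SO)
    t=l[(l[:,0]>-70)&(l[:,0]<-30)&(l[:,1]>22)&(l[:,1]<46)&(l[:,2]>300)&(l[:,2]<385)]; print(n,len(t),t.mean(0).round(1),np.percentile(t,[3,97],axis=0).round(1))
R=tgt(SY,30); z=R.as_matrix()[:,2]; g=wpt(SO,SY,[-46,34,358])
print(g); go(g+19*z-75*z,R); go(g+19*z,R)
E
```

```text
top7 89 [-45.7  33.1 362.5] [[-59.7  28.2 354.6]
 [-30.5  37.9 366.5]]
scene7 46 [-49.5  35.8 358.3] [[-60.4  29.  351.2]
 [-30.7  39.9 363.5]]
[545.03735819 -10.37345501 358.        ]
t 20.15 shift [0.056, 0.606, 2.533] turn [-0.0077, 0.1038, -0.1627]
t 20.15 shift [0.429, 0.569, 1.883] turn [-0.0077, 0.1038, -0.1627]
```

```bash
python3 -m jog '[[[-0.2,0.05,0.25],[0,0.02,-0.03],0.2],[[-0.35,0.1,0.6],[-0.003,0.06,-0.08],0.2],[[-0.4,0.2,0.9],[-0.007,0.1,-0.13],0.2],[[-0.4,0.2,0.95],[-0.0077,0.1038,-0.1627],0.2]]' && python3 -m jog '[[[0,0.2,0.3],[0,0,0],0.2],[[0,0.4,0.6],[0,0,0],0.2],[[0,0.4,0.9],[0,0,0],0.2],[[0,0.4,0.9],[0,0,0],0.2]]'; python3 - <<'E'
from h import *
print(read_state()["joints"].round(3))
R=tgt(SY,30); z=R.as_matrix()[:,2]; g=wpt(SO,SY,[-46,34,358])
go(g+19*z-75*z,R); go(g+19*z,R)
E
```

```text
clock: 20.55
position: [481.3, -92.2, 184.5]
ee_rot: [-0.061, 0.951, 0.028, 0.303]
contact_force: [-0.1, -0.8, -0.8]
gripper_width: 33.8
grasp_force: 0.0
clock: 20.95
position: [484.1, -50.7, 280.2]
ee_rot: [-0.063, 0.949, 0.029, 0.309]
contact_force: [0.1, 0.6, -0.4]
gripper_width: 34.5
grasp_force: 0.0
[ 0.266 -0.168 -0.713  0.159 -0.403 -1.831]
t 20.95 shift [0.331, 0.431, 1.263] turn [-0.0092, 0.0509, -0.1117]
t 20.95 shift [0.704, 0.394, 0.614] turn [-0.0092, 0.0509, -0.1117]
```

```bash
python3 -m jog '[[[0,0.1,0.3],[0,0.01,-0.03],0.2],[[0,0.2,0.6],[-0.003,0.02,-0.06],0.2],[[0,0.43,0.9],[-0.009,0.05,-0.11],0.2],[[0,0.43,0.95],[-0.0092,0.051,-0.112],0.2],[[0,0.43,1],[-0.0092,0.051,-0.112],0.2],[[0,0.43,1],[-0.0092,0.051,-0.112],0.2],[[0,0.43,1],[-0.0092,0.051,-0.112],0.2]]'; python3 - <<'E'
from h import *
import pickle
R=tgt(SY,30); z=R.as_matrix()[:,2]; g=wpt(SO,SY,[-46,34,358])
go(g+19*z-75*z,R); go(g+19*z,R)
im=get_image("wrist"); pickle.dump(im,open("w8.pkl","wb"))
def proj(w):
    c=np.array(im["R"])@w+im["t"]; r=np.hypot(*c[:2]); return (c[:2]/r*np.arctan2(r,c[2])*im["fx"]+[im["cx"],im["cy"]]).round(1)
for nm,l in dict(tab=[-61,34,358],tabL=[-61,39,358],p0=[-13,0,348],p45=[-13,0,303],ftl=[-13,26,378],ftr=[-13,-26,378],fbl=[-13,26,258],fbr=[-13,-26,258]).items(): print(nm,proj(wpt(SO,SY,l)))
E
```

```text
clock: 21.65
position: [480.8, -9.9, 373.4]
ee_rot: [0.049, 0.966, -0.014, 0.253]
contact_force: [-1.0, -0.9, -0.6]
gripper_width: 34.3
grasp_force: 0.0
t 21.65 shift [0.363, 0.022, 0.331] turn [0.0002, -0.0058, 0.0019]
t 21.65 shift [0.736, -0.014, -0.319] turn [0.0002, -0.0058, 0.0019]
tab [284.7 286.4]
tabL [292.7 286.3]
p0 [239.2 306.7]
p45 [242.7 259.9]
ftl [272.6 343. ]
ftr [201.8 340.7]
fbl [273.4 221.1]
fbr [218.7 221. ]
```

```bash
cat >> h.py <<'E'
def rect(im,xs=-14.,y0=42,y1=-28,z1=380,z0=256,st=1.0):
    ys=np.arange(y0,y1,-st); zs=np.arange(z1,z0,-st); Y,Z=np.meshgrid(ys,zs)
    w=SO+Ro.from_euler('z',SY,degrees=True).apply(np.stack([np.full(Y.size,xs),Y.ravel(),Z.ravel()],1))
    c=w@np.array(im["R"]).T+im["t"]; r=np.hypot(c[:,0],c[:,1]); q=c[:,:2]/r[:,None]*(np.arctan2(r,c[:,2])*im["fx"])[:,None]+[im["cx"],im["cy"]]
    g=cv2.cvtColor(im["frame"],cv2.COLOR_RGB2GRAY)
    return ys,zs,cv2.remap(g,q[:,0].reshape(Y.shape).astype(np.float32),q[:,1].reshape(Y.shape).astype(np.float32),cv2.INTER_LINEAR)
E
python3 - <<'E'
from h import *
import pickle
im=pickle.load(open("w8.pkl","rb"))
ys,zs,G=rect(im)
print("     "+"".join(f"{int(y):4d}" for y in ys[::3]))
for i in range(0,len(zs),2): print(int(zs[i])," ".join(f"{v:3d}" for v in G[i,::3]))
E
```

```text
42  39  36  33  30  27  24  21  18  15  12   9   6   3   0  -3  -6  -9 -12 -15 -18 -21 -24 -27
380  35  32  32  29  98  96 139  26  30  33  34  34  34  35  34  34  34  34  34  34  35  32  60  35
378  90 110 117 115 101 107 177 208 202 159  65  28  32  31  31  30  31  34  33  34  34  35  34  34
376 115 114 114 114  64  68 120 140 136 141 136 144 146 148 142 136 144  34  34  33  33  35  34  34
374 115 114 114 115  55  58 113 140 123 121 109 113 109 113 122 127 137  32  34  35  34  33  34  31
372 114 113 116 118  58  50 113 114 112 112 111 110 111 112 123 130 126  31  34  34  34  35  35  35
370 115  53  38  39  85 112 115 126 125 124 123 122 124 124 123 123 123  40  33  34  35  34  34  34
368 115  33  40  40  48 106 115 126 126 125 124 123 123 125 124 124 123  57  33  35  34  34  34  31
366 115  37  43  43  42  55 115 126 125 125 124 124 123 123 124 126 120 109  34  35  33  34  37  70
364 115  32  37  40  44  56 116 126 123 124 125 124 123 124 124 126  70 217  34  34  33  34  52  79
362 116  24  41  41  37  50 116 126 123 124 125 124 124 125 124 125  73 144  34  34  33  34  34  47
360 1
[... 4494 characters left out ...]

270  28  30  31  37  64  66 107 130 132 108  60  62  61  89 132 117  24 109 132 130 131 132 108  34
268  33  33  31  32  57  59 107 130 133 133 132 132 132 131 132 126  35 111 134 133 134 130 104  40
266  31  36  44  33  43  45 104 116 111 112 110 109 111 113 112 113 105 112 113 114 114 113  86  36
264  31  32  35  37  33  33  54  98  97  98 106 107 100 106 107 103  98  99  96  96  98  96  45  31
262  31  32  33  33  29  35  37  38  34  36 100 113  56  65  71  64  46  40  40  42  41  39  33  32
260  33  32  30  30  28  30  31  35  29  32 100 113  78  57  58  58  37  33  36  34  32  32  34  37
258  39  33  36  32  32  44  29  32  35  32  99 112 111  91  79  40  31  30  32  34  33  34  34  33
```

The rectified face shows marks every 5 mm, the pointer (dark) at about 304.8 mm and the cursor blade (bright) at about 358 mm. So the blade has about 53 mm to go, for a draw of about 45 mm. Next I check that everything is still and close in on the tab.

```bash
cat >> h.py <<'E'
def meas(im=None,xs=-14.):
    im=im or get_image("wrist")
    ys,zs,G=rect(im,xs,st=.25); G=G.astype(float)
    a=G[:,(ys<2.0)&(ys>-0.5)].mean(1)  # pointer only (marks end before ~y=2)
    m=(zs<340)&(zs>268); w=np.clip(np.median(a[m])-a[m]-10,0,None); p=(w*zs[m]).sum()/w.sum() if w.sum()>0 else 0
    b=G[:,(ys<20)&(ys>15.5)].mean(1); m=(zs<372)&(zs>268); w=np.clip(b[m]-np.median(b[m])-8,0,None); w[abs(zs[m]-zs[m][w.argmax()])>4]=0
    q=(w*zs[m]).sum()/w.sum() if w.sum()>0 else 0
    return round(p,2),round(q,2)
E
python3 - <<'E'
from h import *
import pickle
print(meas(pickle.load(open("w8.pkl","rb"))))
for i in range(10): print(meas(),end=" ")
for i in range(6): get_image("wrist")
print(meas())
R=tgt(SY,30); z=R.as_matrix()[:,2]; g=wpt(SO,SY,[-46,34,357.5])
go(g+19*z-40*z,R);go(g+19*z,R)
E
```

```text
(np.float64(304.86), np.float64(358.3))
(np.float64(304.99), np.float64(358.44)) (np.float64(304.93), np.float64(358.49)) (np.float64(304.99), np.float64(358.37)) (np.float64(305.0), np.float64(358.4)) (np.float64(306.48), np.float64(358.6)) (np.float64(311.46), np.float64(358.19)) (np.float64(315.53), np.float64(358.37)) (np.float64(318.06), np.float64(358.5)) (np.float64(319.85), np.float64(358.48)) (np.float64(320.95), np.float64(358.53)) (np.float64(322.53), np.float64(358.59))
t 22.55 shift [0.533, -0.003, 0.005] turn [-0.0001, -0.0045, 0.0013]
t 22.55 shift [0.732, -0.023, -0.341] turn [-0.0001, -0.0045, 0.0013]
```

```bash
python3 - <<'E'
from h import *
import pickle
im=get_image("wrist"); pickle.dump(im,open("w9.pkl","wb"))
ys,zs,G=rect(im)
for i in range(20,len(zs),2): print(int(zs[i])," ".join(f"{v:3d}" for v in G[i,8:60:3]))
for n in("scene","top"):
    A=cloud(get_image(n)).reshape(-1,3); l=Ro.from_euler('z',-14,degrees=True).apply(A-SO)
    f=l[(np.hypot(l[:,0],l[:,1])<70)&(l[:,2]>20)&(l[:,2]<200)]
    print(n,len(f),np.histogram(f[:,2],range(20,201,15))[0])
s=read_state();print(s["contact_force"],s["position"],s["clock"])
E
```

```text
360  42  39  23 112 120 127 126 125 124 123 125 125 112  69  38  34  34  34
358  41  40  23 139 140 141 140 140 123 123 123 125 111  59  51  34  35  35
356  42  40  23 112 111 123 123 122 124 124 124 123  84  52  59  35  35  32
354  42  40  34 111 119 125 124 125 125 124 123 123  75  45  74  34  33  34
352  41  40  47 112 118 125 124 125 125 124 125 123  48  32  75  34  35  35
350  42  40  93 112 116 126 125 106 110 111 110 123  27  31  75  33  33  33
348  42  39 119 111 117 126 127 115 113 111 110 125  32  29  74  32  35  34
346  41  40  97 113 119 126 127 127 127 128 128 125  31  30  73  32  34  35
344  41  39 117 112 120 127 128 127 115  74  71 126  29  27  75  35  34  34
342  42  40 109 113 120 126 127 128 129 128 128 128  27  30  74  40  34  34
340  41  38  99 114 121 127 128  99 100 101  98 129  29  30  68  48  34  35
338  41  35  93 111 122 127 128 118 117 115 114 127  27  30  62  63  34  35
336  31  28  93 111 122 127 127 129 130 130 128 130  30  30  56  71  32  33
334  27  27  94 112 123 126 127 129 112  88  88 122  30  31  44  73 148  34
332  26  25  93 111 123 126 126 129 
[... 2350 characters left out ...]
3  70  72  74  74 132 132  27  40 132 132 131
268  33  46  59  75 119 133 134 133 132 132 131 132 132  19  42 133 133 133
266  41  37  45  57 117 113 113 120 118 121 121 120 122 116 117 121 121 122
264  36  32  31  29  86  95  96 100 106  97 103 107 105  99  95  96  96  96
262  33  28  32  39  39  33  34  74 112  65  62  69  65  55  37  39  40  37
260  29  30  35  29  34  32  33  74 113  99  58  58  59  40  30  32  36  32
258  35  34  43  31  29  33  34  70 113 110  74  86  42  34  30  30  33  32
scene 696 [  0   0   1 280 103  87  65  56  41  36  21   6]
top 816 [ 11   0   0 438  65  67  77  43  31  47  37   0]
[0.05015039 0.62360096 0.00302437] [481.32866394  -9.01271088 375.1462068 ] 22.7
```

The pointer stays at 305 (the drift came from slot shading as the arm settled), so the casting is still. I close in on the tab.

```bash
sed -i 's/m=(zs<340)&(zs>268); w=np.clip(np.median(a\[m\])-a\[m\]-10,0,None);/m=(zs<318)\&(zs>285); w=np.clip(np.median(a[m])-a[m]-10,0,None); w[abs(zs[m]-zs[m][w.argmax()])>4]=0;/' h.py
python3 -m jog '[[[0.2,0,0],[0,0,0],0.2],[[0.4,-0.005,0],[0,-0.004,0.001],0.2],[[0.53,-0.01,0],[0,-0.004,0.001],0.2],[[0.63,-0.02,-0.17],[0,-0.004,0.001],0.2],[[0.7,-0.023,-0.28],[0,-0.004,0.001],0.2],[[0.732,-0.023,-0.34],[0,-0.004,0.001],0.2],[[0.732,-0.023,-0.34],[0,-0.004,0.001],0.2],[[0.732,-0.023,-0.34],[0,-0.004,0.001],0.2]]'; python3 - <<'E'
from h import *
import pickle
R=tgt(SY,30); z=R.as_matrix()[:,2]; g=wpt(SO,SY,[-46,34,357.5])
go(g+19*z,R); print(read_state()["contact_force"],read_state()["joints"].round(2))
im=get_image("wrist"); pickle.dump(im,open("w10.pkl","wb")); print(meas(im))
# tab in camera: mid of dark tab front end, print rect on plane of tab front x=-61
ys,zs,G=rect(im,-61.,52,16,372,344,1.)
for i in range(0,len(zs),2): print(int(zs[i])," ".join(f"{v:3d}" for v in G[i,::2]))
E
```

```text
clock: 23.5
position: [554.6, -11.3, 341.7]
ee_rot: [0.047, 0.965, -0.013, 0.258]
contact_force: [-0.4, -0.4, 0.3]
gripper_width: 34.3
grasp_force: 0.0
t 23.5 shift [-0.001, 0.0, -0.007] turn [-0.0, -0.0002, 0.0003]
[-0.36463902 -0.4319524   0.30822771] [ 0.38 -0.05 -0.48  0.37 -0.7  -2.28]
(np.float64(305.05), np.float64(358.45))
372  71  30  30 112 113 112 113  71  38  40  40  34 107 117 124 123  34  28
370  69  30  30 112 112 113 112  94  39  40  40  36 108 117 124 124  26  28
368  71  33  30 113 114 113 113 116  38  39  42  34 108 117 124 125  26  29
366  28  30  29 112 113 113 113  25  38  41  43  35 109 118 124 124  27  27
364  29  30  30 113 113 114 114  24  32  34  33  31 110 117 123 125  25  30
362  27  30  29  17  16  16  22  21  25  27  26  25 109 116 122 123  38  31
360  53  31  32  37  33  32  32  23  25  24  25  25 110 116 123 123  65  29
358  74  31  32  38  31  36  25  23  24  24  24  25 109 116 123 124 117  29
356  93  29  30  37  33  36 202  94  24  24  26  22 110 118 124 123 130  29
354  96  29  31  34  46  31 206  92  23  23  22  97 109 117 124 124  70  30
352  96  30  33  31  28  35 207 102  38  32  30 110 109 117 124 124 124  29
350  98 104  31  31  34  28 154 204  42  33  33 110 108 116 125 123 125  80
348 126 135  32  33  28  33 105 149 212 195 191 109 109 117 125 124 104 106
346 138  79  34  32  28  33 101 107 107 116 137 109 107 116 127 125 125 125
```

```bash
python3 -m jog '[[[0,0,0],[0,0,0],0.4],[[0,0,0],[0,0,0],0.6],[[0,0,0],[0,0,0],0.8],[[0,0,0],[0,0,0],1],[[0,0,0],[0,0,0],1],[[0,0,0],[0,0,0],1]]'; python3 - <<'E'
from h import *
print(read_state()["contact_force"],[meas() for i in range(3)])
E
```

```text
clock: 24.15
position: [554.4, -11.5, 341.3]
ee_rot: [0.048, 0.965, -0.013, 0.258]
contact_force: [-2.2, -0.4, 0.5]
gripper_width: 8.7
grasp_force: 58.7
[-2.17788512 -0.36417205  0.49115086] [(np.float64(305.09), np.float64(270.24)), (np.float64(305.01), np.float64(270.24)), (np.float64(305.03), np.float64(270.24))]
```

```bash
python3 -m jog '[[[0,0,-0.03],[0,0,0],1],[[0,0,-0.07],[0,0,0],1],[[0,0,-0.12],[0,0,0],1],[[0,0,-0.17],[0,0,0],1],[[0,0,-0.22],[0,0,0],1],[[0,0,-0.27],[0,0,0],1],[[0,0,-0.32],[0,0,0],1],[[0,0,-0.37],[0,0,0],1],[[0,0,-0.41],[0,0,0],1],[[0,0,-0.45],[0,0,0],1],[[0,0,-0.48],[0,0,0],1],[[0,0,-0.48],[0,0,0],1],[[0,0,-0.48],[0,0,0],1]]'; python3 - <<'E'
from h import *
import pickle
im=get_image("wrist"); pickle.dump(im,open("w11.pkl","wb")); print(meas(im))
ys,zs,G=rect(im)
print(ys[5:60:2].astype(int).tolist())
for i in range(55,95,1): print(int(zs[i])," ".join(f"{v:3d}" for v in G[i,5:60:2]))
E
```

```text
clock: 25.6
position: [554.4, -11.4, 292.5]
ee_rot: [0.048, 0.965, -0.013, 0.257]
contact_force: [0.3, -2.2, -1.9]
gripper_width: 9.2
grasp_force: 58.4
(0, np.float64(269.94))
[37, 35, 33, 31, 29, 27, 25, 23, 21, 19, 17, 15, 13, 11, 9, 7, 5, 3, 1, -1, -3, -5, -7, -9, -11, -13, -15, -17]
325 110 111 111 111 105 107  41  31  42  33  31  33  31  32  33  31  33  32  32  33  34  41  61  81  66  57  53  31
324 110 110 110 112 105 105  38  32  56  32  32  33  32  33  32  33  34  33  32  33  33  48  61  79  69  58  56  30
323 110 110 110 113 105 106  38  32  38  32  34  34  34  32  31  32  32  33  33  33  33  56  60  76  74  59  55  88
322  98  97  96  97 106 105  41  33  32  32  34  32  33  33  33  34  32  33  32  32  33  57  60  73  77  59  56  80
321  37  37  37  34 106 106  44  37  32  33  33  33  31  32  33  33  33  32  32  33  33  62  61  70  80  61  58  50
320  39  39  40  36 106 106  50  41  32  33  33  33  34  34  34  34  33  32  33  33  32  62  61  67  82  62  57  49
319  39  40  39  38  90 106  57  42  32  33  32  32  32  32  32  33  33  33  33  32  33  61  60  65  82  65  58  53

[... 3127 characters left out ...]
 102
291  38  39  38  39  36  62 115  50  34  34  39  31  31  40  32  33  97 124 123 125 111  23  25 121 124 124 125 124
290  39  39  40  40  37  56 105 161  31  33  32  32  34  32  32  31 107 107 123 124 106  26  24 126 123 123 123 123
289  36  40  41  41  36  52 104 244  29  32  33  34  34  32  32  59  72 104 124 124 109  24  22 125 124 123 124 123
288  37  40  41  41  38  52  88 236 185  42  32  33  33  32  30 128 126 125 125 125 115  23  23 121 124 124 124 123
287  38  39  39  42  36  35  41 147 152  91  45  34  33  33  36 125 124 124 125 125 114  25  24 126 124 123 123 124
286  38  39  39  40  35  29  36  91  91  94  48  33  33  34  49 124 125 124 125 126 109  25  24 131 125 124 124 124
```

```bash
python3 -m jog '[[[0,0,-0.02],[0,0,0],1],[[0,0,-0.04],[0,0,0],1],[[0,0,-0.046],[0,0,0],1],[[0,0,-0.046],[0,0,0],1],[[0,0,-0.046],[0,0,0],0.7],[[0,0,-0.046],[0,0,0],0.4],[[0,0,-0.046],[0,0,0],0.2],[[0,0,-0.046],[0,0,0],0.2],[[-0.06,0.006,0.06],[0,0,0],0.2],[[-0.2,0.02,0.3],[0,0,0],0.2],[[-0.4,0.04,0.55],[0,0,0],0.2],[[-0.6,0.05,0.6],[0,0,0],0.2],[[-0.7,0.05,0.6],[0,0,0],0.2],[[-0.75,0.05,0.6],[0,0,0],0.2],[[-0.75,0.05,0.6],[0,0,0],0.2],[[-0.75,0.05,0.6],[0,0,0],0.2]]'; python3 - <<'E'
from h import *
import pickle
im=get_image("wrist"); pickle.dump(im,open("w12.pkl","wb")); print(meas(im),meas())
C=-np.array(im["R"]).T@im["t"]; print("cam",C)
ys,zs,G=rect(im)
print(ys[5:60:2].astype(int).tolist())
for i in range(60,90,1): print(int(zs[i])," ".join(f"{v:3d}" for v in G[i,5:60:2]))
E
```

```text
clock: 27.25
position: [479.8, -6.3, 352.5]
ee_rot: [0.047, 0.965, -0.013, 0.257]
contact_force: [0.8, -0.3, 0.4]
gripper_width: 34.0
grasp_force: 0.0
(0, np.float64(305.38)) (0, np.float64(305.44))
cam [350.76143594   6.31978907 442.44677525]
[37, 35, 33, 31, 29, 27, 25, 23, 21, 19, 17, 15, 13, 11, 9, 7, 5, 3, 1, -1, -3, -5, -7, -9, -11, -13, -15, -17]
320  41  42  43  54 112 111 113 119 127 127 128 125 121 119 119 118 110 116  34  29  29  69  71  31  35  34  35  35
319  41  40  40  49 113 111 113 119 127 127 127 121  69  65  63  54  45  84  35  30  29  68  74  31  35  34  35  35
318  41  41  41  51 112 110 112 119 127 127 127 127 129 129 129 122 114 124  32  30  29  67  73  31  34  35  33  35
317  41  41  42  50 110 112 112 119 127 127 126 126 126 126 127 127 128 131  31  30  30  57  73  33  36  35  35  35
316  41  41  41  43  82 109 112 118 127 126 127 126 126 125 128 129 128 129  28  29  29  50  74  34  34  35  34  33
315  41  42  41  40  47  87 113 119 127 127 127 126 126 127 105 105 107 107  28  30  30  48  74  40  34  34  35  34
314  42  41  41  41  40  64 113 119 127 126 126 
[... 2035 characters left out ...]
  97
296  38  42  43  40  43 107 113 117 131 129 129 129 127 128 122 122 121 102  29  30  30  31  31  43  99  98  97  97
295  38  41  41  39  46 111 112 117 132 130 130 129 127 127  84  86  85  88  27  30  29  30  30  54  98  98  98  98
294  40  41  41  40  72 116 113 116 132 130 131 129 127 127  87  90  92  98  26  30  30  30  30  55  98  98  98  98
293  40  42  41  40  49 108 113 116 130 130 130 129 127 127 127 126 125 121  26  30  30  31  29  65  98  96  98  98
292  40  42  41  40  28 107 112 116 131 131 131 129 128 127 129 129 130 128  26  30  29  30  30  76  98  97  97  97
291  40  42  42  40  48 110 112 116 130 131 131 130 129 130 131 132 133 132  26  30  30  30  29  81  98  98  97  98
```

The blade reads 305.4 and the pointer 305.0, nearly level. I take one lower viewpoint to rule out parallax.

```bash
python3 -m jog '[[[-0.1,0,-0.25],[0,0,0],0.2],[[-0.2,0,-0.5],[0,0,0],0.2],[[-0.2,0,-0.7],[0,0,0],0.2],[[-0.2,0,-0.7],[0,0,0],0.2],[[-0.2,0,-0.7],[0,0,0],0.2],[[-0.2,0,-0.7],[0,0,0],0.2]]'; python3 - <<'E'
from h import *
im=get_image("wrist")
C=-np.array(im["R"]).T@im["t"]; print("cam",C)
for k in range(3):
    if k: im=get_image("wrist")
    ys,zs,G=rect(im,st=.25); G=G.astype(float)
    for nm,a,b,s in(("ptr",9.5,5.5,-1),("blade",22,15.5,1)):
        v=G[:,(ys<a)&(ys>b)].mean(1)*s; m=(zs<308.5)&(zs>301.5); w=np.clip(v[m]-np.median(G[:,(ys<a)&(ys>b)].mean(1)[m])*s-12,0,None); print(nm,(w*zs[m]).sum()/w.sum())
ys,zs,G=rect(im)
for i in range(66,84,1): print(int(zs[i])," ".join(f"{v:3d}" for v in G[i,5:50:2]))
E
```

```text
clock: 27.95
position: [460.7, -5.9, 284.7]
ee_rot: [0.048, 0.965, -0.012, 0.259]
contact_force: [-0.4, -0.3, 0.3]
gripper_width: 34.3
grasp_force: 0.0
cam [331.37781431   6.61802297 374.2721407 ]
ptr nan
blade nan
ptr nan
blade nan
ptr nan
blade nan
314  34  35  33  34  34  33  34  34  33  34  35  34  35  34  34  35  33  34  35  34  32  33  32
313  34  33  33  34  34  33  36  35  35  33  34  32  35  34  33  34  34  33  34  34  35  36  34
312  35  34  34  34  34  33  34  35  34  34  34  34  34  34  34  34  35  33  34  35  33  34  33
311  34  35  34  34  34  34  33  34  34  35  35  34  33  34  34  33  34  32  34  33  35  34  34
310  34  34  34  34  34  34  34  33  34  34  34  33  34  33  34  34  35  35  34  34  34  35  35
309  34  35  36  35  33  34  33  34  36  34  34  33  34  32  34  35  34  35  34  34  35  34  35
308  35  35  36  34  34  34  35  33  35  34  34  34  34  33  34  35  32  34  35  34  33  35  34
307  34  34  35  34  34  34  35  35  35  34  34  35  35  35  33  34  32  35  33  34  35  35  34
306  34  34  36  36  35  35  35  34  34  35  34  34  34  36  34  35  34  34  34  
[... 247 characters left out ...]
 36  33  35  34  35  35  35  35  35  34  34  34  34  33
302  35  34  34  35  35  35  34  34  35  35  34  34  36  34  33  35  33  34  33  34  35  33  33
301  35  34  35  34  34  34  34  35  35  34  36  34  34  34  34  35  34  34  36  34  35  33  33
300  34  34  34  34  35  33  34  34  33  34  35  34  35  34  35  34  34  34  35  34  34  33  32
299  33  33  35  34  34  34  35  36  35  35  33  34  34  35  35  35  34  35  34  35  34  32  33
298  34  35  34  35  33  34  34  32  34  34  34  35  34  35  34  35  34  34  35  35  34  34  34
297  35  36  33  34  34  34  34  33  33  35  35  34  34  34  35  34  34  32  34  35  35  34  32<stdin>:8: RuntimeWarning: invalid value encountered in scalar divide
```

The gripper itself hides the face from there, so I use a higher view instead.

```bash
python3 -m jog '[[[0,0,0.3],[0,0,0],0.2],[[0,0,0.7],[0,0,0],0.2],[[0,0,1],[0,0,0],0.2],[[0,0,1],[0,0,0],0.2]]' && python3 -m jog '[[[0,0,0.3],[0,0,0],0.2],[[0,0,0.5],[0,0,0],0.2],[[0,0,0.5],[0,0,0],0.2],[[0,0,0.5],[0,0,0],0.2],[[0,0,0.5],[0,0,0],0.2]]'; python3 - <<'E'
from h import *
im=get_image("wrist")
C=-np.array(im["R"]).T@im["t"]; print("cam",C)
ys,zs,G=rect(im)
for i in range(66,84,1): print(int(zs[i])," ".join(f"{v:3d}" for v in G[i,5:50:2]))
E
```

```text
clock: 28.5
position: [461.7, -5.1, 389.7]
ee_rot: [0.048, 0.964, -0.01, 0.263]
contact_force: [0.2, -0.5, -0.5]
gripper_width: 34.4
grasp_force: 0.0
clock: 29.0
position: [459.0, -6.5, 431.6]
ee_rot: [0.048, 0.965, -0.013, 0.257]
contact_force: [-0.7, 0.4, 0.0]
gripper_width: 33.8
grasp_force: 0.0
cam [330.12109508   6.13114656 521.70743002]
314  42  44  45  44  43  63 119 122 128 131 131 131 131 132 113 110 109 114 133 133 125  24  24
313  42  44  46  44  44  63 119 122 129 131 131 132 133 135 131 131 131 130 133 134 122  22  23
312  42  44  46  44  46  62 118 123 128 132 131 131 128 129 130 131 131 134 134 134 116  21  22
311  39  40  42  41  42  61 117 124 130 132 131 121  93  95  96  97  96 124 132 133 115  18  21
310  35  42  43  40  34  59 117 123 132 133 132 117  96  96  80  80  81 107 131 133 117  63  74
309  35  44  44  40  30  59 117 123 132 133 133 121 113 114  99  99  99 112 133 134 118  86  95
308  37  43  43  42  30  58 116 121 132 132 132 129 130 129 129 129 128 127 132 133 115  89  91
307  39  43  44  40  32  55 112 118 128 130 130 129 130 115 122 123 122 121 121 121
[... 272 characters left out ...]
  99  99  98  98  79  61  60
303  39  43  45  41  32  66 111 121 129 131 131 130 131 129 129 129 128 129 129 130 108  59  60
302  40  43  44  41  33  58 110 122 132 133 132 134 135 136 137 136 136 135 134 135 117  48  50
301  41  44  43  41  33  56 111 123 134 134 134 124 109 110 111 111 111 123 135 136 121  35  37
300  41  44  44  41  33  57 110 122 133 134 134 109  70  70  72  72  74 103 134 135 124  24  26
299  41  43  43  43  32  69 109 122 133 134 134 127 116 117 120 119 119 125 133 135 128  23  26
298  41  43  43  43  31  83 108 122 132 135 134 132 130 132 134 134 133 132 134 135 120  21  23
297  40  43  43  43  38  99 108 122 132 135 134 133 132 131 124 123 123 127 134 135 116  21  22
```

```bash
python3 -c "
from h import *
print(read_state()['clock'],job_done())"
```

```text
the job is handed in; nothing more can be done
29.05 None
```

The casting hangs still on the hook at a draw of about 45 mm (about 4.5 N). The cursor blade is released about 0.4 mm above level with the pointer, the bystanders were not touched, and the job was handed in at 29 s; no verdict was returned.

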